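Set up a used solenoid for its stock photo

ROBOT

A 6-joint arm with a two-finger parallel gripper is mounted at the origin on the work surface. World frame = base frame: x ahead of the robot, y to its left, z up, the work surface at z = 0. Lengths are in mm, angles in degrees, forces in N, time in s.
With the tool pointing down it reaches from about 250 to 775 mm from the base axis. Payload 8.9 kg.
Tool frame: the origin (TCP) lies midway between the tips of the shut fingers; the grasp point (between the pads) lies 19 mm behind it; z points along the fingers, y is the direction in which the jaws open and shut (so a half turn about z gives the same grasp; the last joint's range is limited). The gripper opens to 85 mm and grips with 20 to 120 N. Pads are 22 mm wide; open, the fingers measure 114 mm over their backs; the gripper's body (76 mm by 85 mm) begins 54 mm behind the grasp point. The pads swing forward as they close: fully open they stand 13 mm farther back than shut.
Start: joints at [59.628, 16.656, -8.789, 64.555, 0, 82.019], TCP at [199.981, 485.418, 205.505] pointing down, gripper open.
Joint ranges: [-144.48, 144.48], [-52.06, 99.96], [-74.48, 78.29], [-112.23, 115.85], [-86.99, 84.42], [-180, 180]. Speed limits (degrees/s): [127.2, 127.2, 159.86, 180, 180, 180].

INTERFACE

Orientations are given as a 3x3 rotation matrix whose columns are the frame's x, y, z axes.
In Python, from cell import env gives the robot as it stands.
- The arm moves only by the tool arm_command, never from a script. Its argument "motion" is text: rows parted by semicolons, each of 7 numbers parted by spaces: the opening, from 0 (shut) to 1 (fully open), then the shift along the tool's x, y, z in mm, then the turn, a rotation vector about the tool's x, y, z in degrees. In form: hand dx dy dz ax ay az; .... A call has 1 to 8 rows; each row shifts and turns the pose as measured when the row begins, along the tool's axes as they then stand; what a row does not reach is not made up. A row lasts 1/12 s, in which the tool goes at most 41.7 mm and 7.16 degrees, less where a joint would pass 70% of its speed; a pose out of reach is approached as far as the arm can. A call with a gripper value outside its range is refused whole. The fingers move at their own pace and stop on an object; "grip_force" is the grip in N (left out, the last holds). Time passes only in rows, so rows that do not move let the fingers close. It gives the time, the measured TCP pose, the force and the opening at its end, in the units of the state.
- env.get_obs(): the state, without advancing time (a new reading comes with each control period).
- env.get_image(name): name is "side" or "top"; returns a dict with "img" (480x640x3 uint8, red, green, blue), "camera_matrix" (3x3 intrinsics, pixels), "dist" ([k1, k2, p1, p2, k3] as OpenCV has them; the pictures are not rectified), "world_to_cam" (4x4, takes a point from world to camera coordinates). Camera axes: x right, y up, looking along -z (the intrinsics and any distortion apply to the point x, -y, -z); pixel columns grow to the right and rows downward; lengths in mm; the calibration is good to about 2 mm. A picture is of the moment at which its call begins. There is no depth.
- env.finish_job(): hands the job in, once; it reports no verdict.
The state is a dict: "t": time; "qpos": joint angles; "joint_vel": joint speeds; "joint_torque": joint torques, N m; "tool_pos": TCP position; "ee_rot": TCP orientation; "ft_force": force on the tool from outside, world axes, zero at the start; "moment": the same for the moment, N m; "gripper_width": finger opening in mm.
Only numpy, scipy, OpenCV 4.12 (cv2) and the standard library are available. Lean on these libraries where they do the work, as an engineer would, in place of code of your own. Each camera call takes 0.05 s, during which the arm holds its last target.

TASK

Set up the used starter solenoid for its stock photo: stand it, copper studs up, in the middle of the round grey turntable, tip the lamp head so that its light points straight at the solenoid, and roll the lamp's knurled dimmer wheel up to the click where its white line stands level with the orange dots (the fifth click above off). Leave the other parts on the bench where they are.

Things in the scene. Friction and masses are not known exactly. Their poses are not given: they have to be found in the camera images.
- solenoid_mid (a point): Starter solenoid, the loose part to photograph: upright zinc-coloured can 44 mm in diameter, 40 mm high, black cap 39 mm wide and 10 mm high on it, two copper studs (8 mm thick, 10 mm high) on the cap; 60 mm high in all, about 0.25 kg. Starts standing on the bench, studs up. This point: on its axis, 30 mm above its underside; z up its axis.
- turntable_top (a point): Photo turntable: round matt grey disc 110 mm in diameter with a small dark dot in its middle, top 12 mm above the bench, fixed, in front of the lamp. This point: middle of its top face.
- lamp: Photo lamp, fixed: grey base 190 mm wide (y), 160 mm deep (x), 85 mm high; black LED head held above it in a steel yoke. Its pale grey control panel slopes at 33 degrees, from 36 mm high at x = -85 mm to 85 mm high at x = -10 mm, facing the turntable. Origin: on the bench under the base; x level, from the turntable towards the lamp's back; y level, z up.
- dimmer_crest (a point): Outermost point of the dimmer wheel, a knurled black disc 48 mm in diameter, 14 mm thick (along y), standing 14 mm out of a slot half-way up the panel, left of its middle as one faces it. The point does not turn with the wheel. Axes: x straight up the slope, y along the wheel's axle, z square out of the panel. The lamp head is above it: reach it with the tool sloped, along -z.
- dimmer (a joint): Wheel turn, rad: 0 = off (stop), grows as the exposed rim rolls up the slope; a click each 0.3142 (7.5 mm of rim) up to 1.885 (stop). Under 2 N at the rim turns it (a fingertip pressing about 8 N does not slip); left between clicks it snaps to the nearest. Starts at off to third click. White line on the rim; 7 pairs of dots by the slot: lowest = off, sixth orange, larger = fifth click, 1.571.
- lamp_head (a joint): Tilt of the lamp head, rad: 0 = light level over the turntable; grows as the head's top leans towards the turntable and the light points down (0.8 = 46 degrees below level); -0.35 to 1.3. Friction hinge: stays where it is left; about 5 N at its upper edge, on its back, pushes it forward.
- lamp_face (a point): Middle of the head's bright face, 17.5 mm in front of the tilt hinge; moves with the head. Head axes: the light shines along -x, y along the level hinge, z up the face. The head is a box 172 mm wide (y), 120 mm high (z), 35 mm thick (x), hinged along y through its centre; yoke arms at its two ends.
- head_rim (a point): Middle of the head's upper back edge: 60 mm above and 17.5 mm behind the hinge when the light is level; moves with the head. The space behind and above the head is free.
- head_hinge (a point): Middle of the head's tilt hinge, 205 mm above the bench; fixed; axes as lamp.
- coil: Bystander: dark ignition coil, upright cylinder 54 mm in diameter, 117 mm high. Origin at the middle of its underside.
- filter: Bystander: aluminium fuel filter, upright, 50 mm in diameter, 105 mm high with its nozzle. Origin at the middle of its underside.
- spotlight: Bystander: round metal car spotlight lying on its lens, 92 mm in diameter, 76 mm high. Origin at the middle of its underside.
- pinion: Bystander: small steel starter pinion, 40 mm in diameter, 30 mm high, beside the lamp, on the side away from the robot. Origin at the middle of its underside.
- socket: Bystander: steel wrench socket, upright, 26 mm in diameter, 36 mm high, beside the turntable on the robot's side. Origin at the middle of its underside.
- brush: Bystander: cleaning brush 160 mm long lying beside the lamp on the robot's side. Origin under its middle.

How it is judged:
By the outcome, as a careful person would: the job done as asked, in the order asked, and still so for the second after the job is handed in, with the robot touching nothing.
It also fails if it takes over 62 s, if anything falls off the work surface, if the arm or the gripper's body presses on something with over 40 N, if the wrist force passes 120 N, or if a joint passes its speed limit or range.

## Working session

There is one attempt and no reset: what is moved stays moved. The work goes in short steps, Python scripts to look and compute and a tool call to move; the robot and the scene stay as the last step left them, time stands still between calls to the robot, and variables do not carry over. Pictures are saved under pics/ and viewed, and the job is handed in when it is done.

Besides the shell and the picture viewer there is one more tool, called after "Request:" as a command line: name --argument value ..., lists and objects as JSON in quotes. arm_command: Moves the arm, as the interface text tells. Its arguments: {"type":"object","properties":{"motion":{"type":"string"},"grip_force":{"type":"number"}},"required":["motion"]}

```bash
mkdir -p pics; ls; python3 - <<'E'
from cell import env
import cv2
for n in ("side","top"):
    d=env.get_image(n); cv2.imwrite(f"pics/{n}0.png",d["img"][:,:,::-1]); print(n,d["camera_matrix"].tolist(),d["dist"],d["world_to_cam"].round(3).tolist())
print(env.get_obs())
E
```

```text
pics
side [[464.77447493829396, 0.0, 311.49504374599957], [0.0, 464.77447493829396, 243.87545334444414], [0.0, 0.0, 1.0]] [-0.03594168  0.          0.          0.          0.        ] [[0.92, -0.392, 0.02, -505.163], [0.184, 0.475, 0.861, -229.733], [-0.347, -0.788, 0.509, -815.221], [0.0, 0.0, 0.0, 1.0]]
top [[442.19169582049557, 0.0, 323.7092308485256], [0.0, 442.19169582049557, 240.38652573975463], [0.0, 0.0, 1.0]] [-0.10346025  0.          0.          0.          0.        ] [[-0.015, -1.0, 0.021, -22.757], [0.996, -0.013, 0.089, -551.458], [-0.089, 0.023, 0.996, -1211.193], [0.0, 0.0, 0.0, 1.0]]
{'t': 0.1, 'qpos': array([ 5.96277654e+01,  1.66847899e+01, -8.82498146e+00,  6.45563410e+01,
       -1.11463571e-03,  8.20187721e+01]), 'joint_vel': array([-0.03208874, -0.20635215,  0.13459731,  0.07193363,  0.02188021,
        0.02379211]), 'joint_torque': array([ 1.70371601e-03, -5.37977636e+01,  3.31918395e+01,  9.29335307e-03,
       -2.71295439e-04, -2.05353030e-05]), 'tool_pos': array([199.77463921, 485.05318464, 205.00950587]), 'ee_rot': array([[-9.24605801e-01,  3.80924917e-01, -5.66634189e-04],
       [ 3.80925312e-01,  9.24605265e-01, -1.00535379e-03],
       [ 1.40948647e-04, -1.14540125e-03, -9.99999334e-01]]), 'ft_force': array([ 1.29193613, -0.00526216, -0.08557243]), 'moment': array([-0.03354957,  0.03335496,  0.04213995]), 'gripper_width': 85.1060467837012}
```

View pics/side0.png

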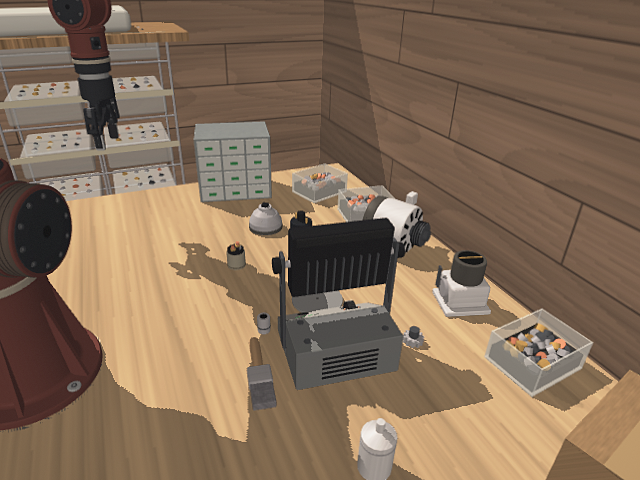

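View pics/top0.png

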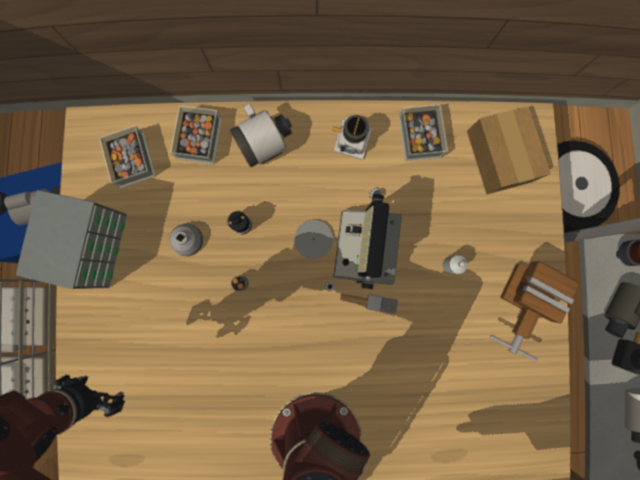

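```bash
cat > h.py <<'E'
from cell import env
import cv2, numpy as np
def cams(): return {n:env.get_image(n) for n in("side","top")}
def ray(d,uv):
    # world ray: origin, dir
    p=cv2.undistortPoints(np.array([[uv]],float),d["camera_matrix"],np.array(d["dist"]))[0,0]
    R=d["world_to_cam"][:3,:3]; t=d["world_to_cam"][:3,3]
    v=R.T@np.array([p[0],-p[1],-1.]); return -R.T@t, v/np.linalg.norm(v)
def onz(d,uv,z):
    o,v=ray(d,uv); return o+v*(z-o[2])/v[2]
def proj(d,P):
    P=np.atleast_2d(P); c=P@d["world_to_cam"][:3,:3].T+d["world_to_cam"][:3,3]
    c=c*[1,-1,-1]
    return cv2.projectPoints(c,np.zeros(3),np.zeros(3),d["camera_matrix"],np.array(d["dist"]))[0][:,0]
def tri(d1,a,d2,b):
    o1,v1=ray(d1,a);o2,v2=ray(d2,b)
    s=np.linalg.lstsq(np.c_[v1,-v2],o2-o1,rcond=None)[0]
    p,q=o1+s[0]*v1,o2+s[1]*v2
    return (p+q)/2,np.linalg.norm(p-q)
def crop(d,name,u0,v0,u1,v1,k):
    cv2.imwrite("pics/"+name,cv2.resize(d["img"][v0:v1,u0:u1,::-1],None,fx=k,fy=k,interpolation=cv2.INTER_CUBIC))
E
python3 - <<'E'
from h import *
c=cams()
crop(c["top"],"t1.png",290,180,410,320,4)
crop(c["top"],"t1b.png",160,200,260,300,5)
crop(c["side"],"s1.png",230,200,430,420,2.7)
crop(c["side"],"s1b.png",215,190,315,340,4)
E
```

```text
(no output)
```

View pics/t1.png

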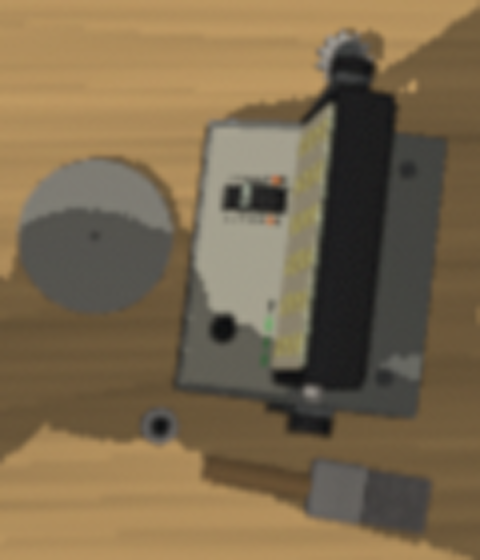

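View pics/t1b.png

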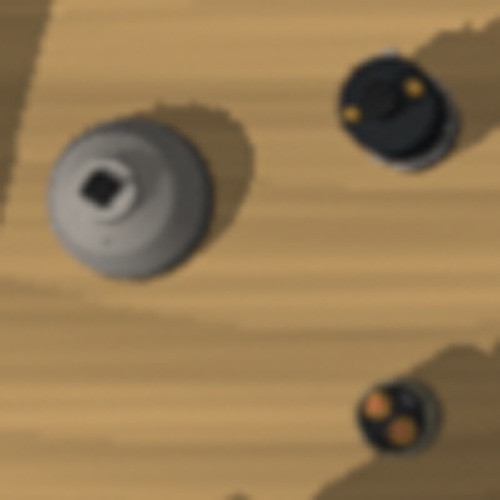

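View pics/s1.png

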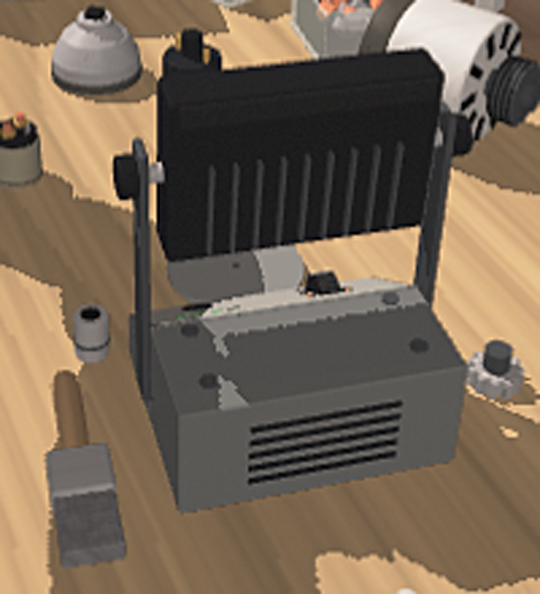

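View pics/s1b.png

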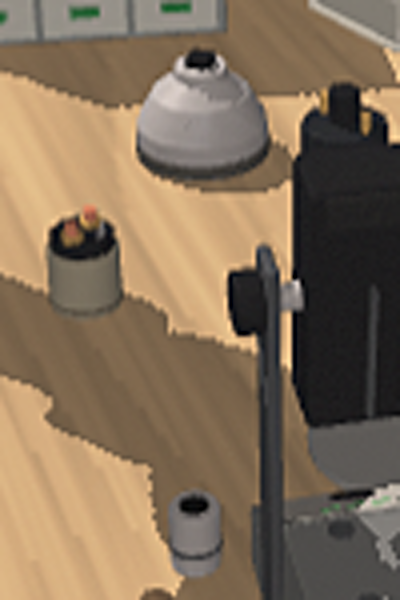

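```bash
python3 - <<'E'
from h import *
c=cams();t=c["top"];s=c["side"]
for n,d,r in(("top",t,(225,270,255,295)),("side",s,(220,235,250,275))):
    im=d["img"][r[1]:r[3],r[0]:r[2]].astype(int)
    m=((im[...,0]-im[...,2]>45)&(im[...,0]>1.45*im[...,1])).astype(np.uint8)
    k,l,st,ce=cv2.connectedComponentsWithStats(m)
    print(n,[(int(st[i][4]),(ce[i]+r[:2]).round(2).tolist()) for i in range(1,k)])
def f(a): return (np.array(a)+.5)/4-.5+[290,180]
def g(a): return (np.array(a)+.5)/2.7-.5+[230,200]
print("ttab",tri(t,f((95,236)),s,g((237,265))), onz(t,f((95,236)),12))
print("BR",tri(t,f((446,137)),s,g((466,366))),onz(t,f((446,137)),85))
print("BL",tri(t,f((417,417)),s,g((183,411))),onz(t,f((417,417)),85))
print("F far",onz(t,f((207,125)),36),"F near",onz(t,f((176,387)),36))
E
python3 - <<'E'
from h import *
c=cams()
crop(c["top"],"t2.png",335,215,375,245,18)
crop(c["top"],"t3.png",350,180,400,295,5)
E
```

```text
top [(13, [234.62, 280.38]), (9, [239.67, 285.89])]
side [(12, [236.92, 242.83]), (13, [232.38, 246.77])]
ttab (array([559.51009711,  -2.55511695,  13.59380524]), np.float64(4.397124521612018)) [557.59763757  -1.76528079  12.        ]
BR (array([ 614.96433165, -239.00065778,   84.724869  ]), np.float64(0.6693379826007426)) [ 614.62303191 -238.77990631   85.        ]
BL (array([ 429.38770854, -213.52947627,   89.74897462]), np.float64(4.08597237300431)) [ 427.40434726 -213.69599012   85.        ]
F far [632.09826064 -80.88740439  36.        ] F near [450.26101019 -56.12750141  36.        ]
```

View pics/t2.png

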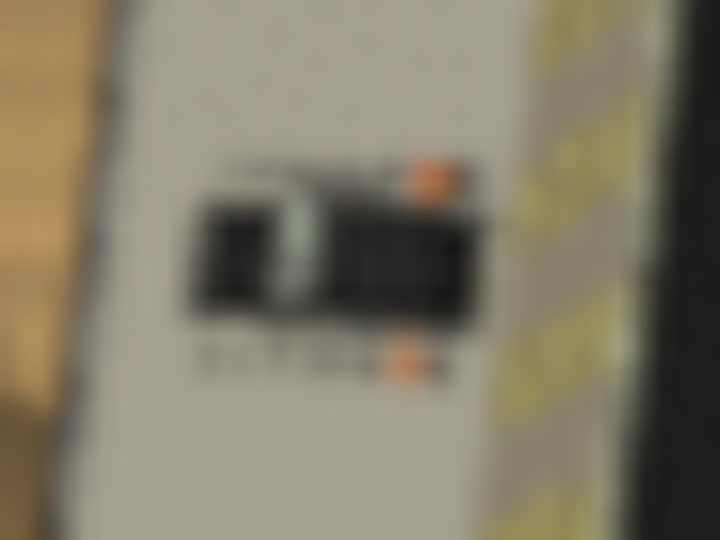

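View pics/t3.png

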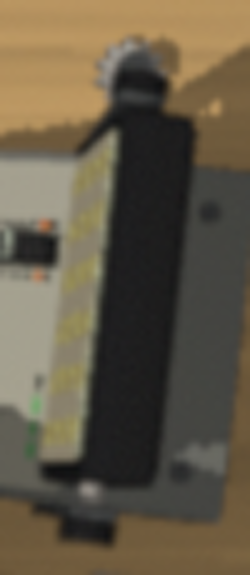

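```bash
python3 - <<'E'
from h import *
c=cams();t=c["top"];s=c["side"]
def br(d,name,u0,v0,u1,v1,k):
    im=d["img"][v0:v1,u0:u1,::-1].astype(float)
    im=np.clip((im/255)**.45*255,0,255).astype(np.uint8)
    cv2.imwrite("pics/"+name,cv2.resize(im,None,fx=k,fy=k,interpolation=cv2.INTER_CUBIC))
br(s,"s4.png",262,210,412,310,5)
br(t,"t4.png",345,180,400,300,5)
S=[tri(t,a,s,b) for a,b in(((234.62,280.38),(232.38,246.77)),((239.67,285.89),(236.92,242.83)))]
for x in S: print(x)
m=(S[0][0]+S[1][0])/2; print(m)
print(onz(t,(237.15,283.1),58),onz(s,(234.65,244.8),58))
E
```

```text
(array([438.69342569, 215.55941238,  46.38744477]), np.float64(8.73125824975106))
(array([434.39452408, 195.0708781 ,  69.30938468]), np.float64(13.13365964916462))
[436.54397488 205.31514524  57.84841473]
[435.51171847 205.54141769  58.        ] [437.59668129 204.68320978  58.        ]
```

View pics/s4.png

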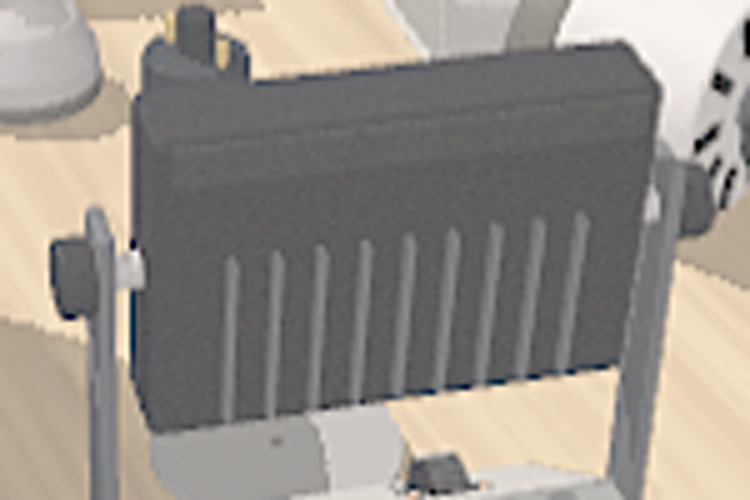

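View pics/t4.png

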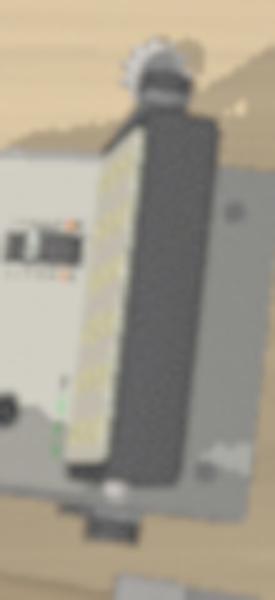

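```bash
cat >> h.py <<'E'
yl=np.array([.9912,-.1335,0]);yl/=np.linalg.norm(yl);xl=np.array([yl[1],-yl[0],0]);zl=np.array([0,0,1.])
O=np.array([530.5,-152.3,0]);L=np.c_[xl,yl,zl]
def toL(p): return (np.asarray(p)-O)@L
def toW(q): return O+L@np.asarray(q,float)
E
python3 - <<'E'
from h import *
c=cams();t=c["top"];s=c["side"]
f=lambda a:(np.array(a)+.5)/5-.5+[345,180]
g=lambda a:(np.array(a)+.5)/5-.5+[262,210]
for n,a,b in(("UB near",(182,485),(140,145)),("UB far",(217,122),(660,92)),("knob near",(108,528),(73,278)),("knob far",(167,82),(697,200))):
    p,e=tri(t,f(a),s,g(b)); print(n,toL(p).round(1),round(e,1))
# UB edge mid by top on y-plane known z iteration: rays with plane y_lamp=+-86
def onplane(d,uv,y):
    o,v=ray(d,uv); o=toL(o); v=v@L; return o+v*(y-o[1])/v[1]
for nm,uv,y in(("UB n",(182,485),-86),("UB f",(217,122),86),("UF n",(108,470),-86),("UF f",(147,130),86),("LF n",(68,465),-86)):
    # top view: intersect z guess
    for z in (255,265): print(nm,z,toL(onz(t,f(uv),z)).round(1))
for nm,uv,y in(("UB n",(140,145),-86),("UB f",(660,92),86),("LB n",(152,433),-86),("LB f",(617,366),86)):
    print(nm,onplane(s,g(uv),y).round(1))
print("tt",toL([558.2,-2,12]))
# orange dots/line
q=lambda a:(np.array(a)+.5)/18-.5+[335,215]
def onpanel(d,uv,out=0):
    n=np.array([-np.sin(np.radians(33.16)),0,np.cos(np.radians(33.16))]);o,v=ray(d,uv);o=toL(o);v=v@L
    P0=np.array([-47.5,0,60.5])+n*out; p=o+v*(((P0-o)@n)/(v@n))
    xs=np.array([n[2],0,-n[0]]); return ((p-P0)@xs).round(1),p.round(1)
for nm,uv in(("or U",(432,182)),("or L",(407,363)),("off L",(205,357)),("d1",(238,357)),("d2",(280,357)),("d6L",(437,367)),("slot l up",(212,205)),("slot l lo",(190,315)),("slot r",(478,215)),("slot r lo",(465,325))):print(nm,onpanel(t,q(uv)))
for uv in((298,190),(295,250),(288,305)):
  for o in (10,14):print("line",onpanel(t,q(uv),o))
E
```

```text
UB near [ 11.  -85.3 265.3] 4.1
UB far [ 10.8  84.8 261.9] 3.3
knob near [ -12.3 -105.5  204.5] 1.4
knob far [ -6.9 112.6 206.2] 4.7
UB n 255 [ 12.9 -83.1 255. ]
UB n 265 [ 11.5 -83.3 265. ]
UB f 255 [ 11.2  84.5 255. ]
UB f 265 [  9.8  82.6 265. ]
UF n 255 [-21.3 -80.3 255. ]
UF n 265 [-22.4 -80.5 265. ]
UF f 255 [-20.5  76.8 255. ]
UF f 265 [-21.7  74.9 265. ]
LF n 255 [-39.6 -80.1 255. ]
LF n 265 [-40.6 -80.4 265. ]
UB n [  4.6 -86.  261.6]
UB f [ 12.   86.  262.7]
LB n [ 20.  -86.  161.5]
LB f [  5.5  86.  149. ]
tt [-152.65243751    7.39008272   12.        ]
or U (np.float64(14.7), array([-35.2,  54.1,  68.5]))
or L (np.float64(13.9), array([-35.8,  26.4,  68.1]))
off L (np.float64(-20.9), array([-65. ,  25.8,  49.1]))
d1 (np.float64(-15.2), array([-60.2,  26. ,  52.2]))
d2 (np.float64(-7.9), array([-54.1,  26.4,  56.2]))
d6L (np.float64(19.1), array([-31.5,  26.1,  70.9]))
slot l up (np.float64(-22.8), array([-66.6,  49.3,  48. ]))
slot l lo (np.float64(-24.4), array([-67.9,  32.1,  47.2]))
slot r (np.float64(23.1), array([-28.1,  49.3,  73.1]))
slot r lo (np.float64(23.0), array([-28.2,  32.6,  73.1]))
line (np.float64(-2.5), array([-55.1,  50.6,  67.5]))
line (np.float64(-0.3), array([-55.4,  49.9,  72.1]))
line (np.float64(-1.8), array([-54.5,  41.4,  67.9]))
line (np.float64(0.4), array([-54.8,  40.8,  72.4]))
line (np.float64(-2.0), array([-54.6,  33. ,  67.8]))
line (np.float64(0.3), array([-54.9,  32.5,  72.4]))
```

```bash
cat >> h.py <<'E'
from scipy.spatial.transform import Rotation as Ro
def to(p,R=None):
    o=env.get_obs();T=o["tool_pos"];M=o["ee_rot"]
    d=M.T@(np.asarray(p,float)-T); a=np.zeros(3)
    if R is not None: a=Ro.from_matrix(M.T@R).as_rotvec(degrees=True)
    print("t",round(o["t"],2),"pos",T.round(1),"shift",d.round(1),"turn",a.round(1),"F",o["ft_force"].round(1),"w",round(o["gripper_width"],1)); return d,a
E
echo
```

Request:
arm_command --motion "1 -36 -19 0 0 0 0;1 -36 -19 0 0 0 0;1 -36 -19 0 0 0 0;1 -36 -19 0 0 0 0;1 -36 -19 0 0 0 0;1 -36 -19 0 0 0 0;1 -36 -19 0 0 0 0;1 -36 -19 0 0 0 0" --grip_force 40

```text
t: 1.27
tool_pos: [410.9, 234.3, 205.4]
ee_rot: [[-0.93, 0.367, 0.002], [0.367, 0.93, 0.004], [-0.0, 0.005, -1.0]]
ft_force: [1.0, 0.3, -0.7]
gripper_width: 85.1
```

```bash
python3 -c "
from h import *
to([436.5,205.2,10])"
```

```text
t 1.27 pos [410.9 234.3 205.4] shift [-34.4 -18.6 195.3] turn [0. 0. 0.] F [ 1.   0.3 -0.7] w 85.1
```

Request:
arm_command --motion "1 -20 -10 20 0 0 0;1 -14.5 -8.5 34 0 0 0;1 0 0 38 0 0 0;1 0 0 38 0 0 0;1 0 0 0 0 0 0"

```text
t: 1.68
tool_pos: [448.0, 196.6, 74.6]
ee_rot: [[-0.926, 0.378, 0.014], [0.378, 0.926, 0.006], [-0.011, 0.011, -1.0]]
ft_force: [-1.6, -0.7, 0.2]
gripper_width: 85.5
```

```bash
python3 -c "
from h import *
to([436.5,205.2,10])
c=cams();crop(c['top'],'t5.png',190,240,290,320,5);crop(c['side'],'s5.png',190,180,290,290,5)"
```

```text
t 1.68 pos [448.  196.6  74.6] shift [14.6  3.  64.4] turn [0. 0. 0.] F [-1.6 -0.7  0.2] w 85.5
```

View pics/s5.png

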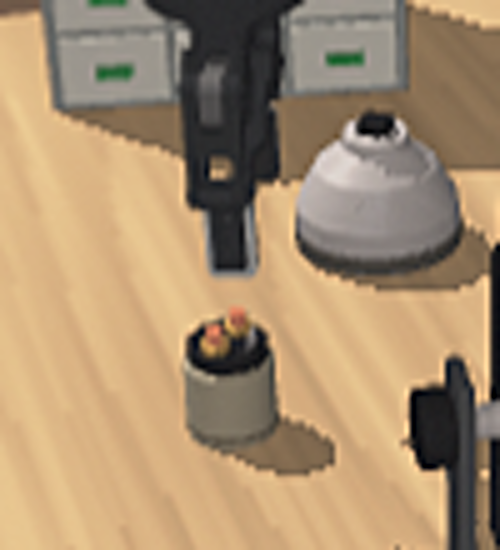

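The side view shows the open fingers right above the solenoid (pixel 236,262), still about 15 mm off sideways. I'll correct that and then descend.

Request:
arm_command --motion "1 14 3 0 0 0 0;1 0 0 0 0 0 0;1 0 0 0 0 0 0"

```text
t: 2.03
tool_pos: [441.0, 208.7, 85.6]
ee_rot: [[-0.927, 0.375, 0.027], [0.376, 0.927, 0.01], [-0.021, 0.019, -1.0]]
ft_force: [-0.1, 0.0, -0.3]
gripper_width: 85.5
```

```bash
python3 -c "
from h import *
to([436.5,205.2,10],np.array([[-.925,.38,0],[.38,.925,0],[0,0,-1]]))"
```

```text
t 2.03 pos [441.  208.7  85.6] shift [ 4.5 -6.4 75.4] turn [1.1 1.2 0.3] F [-0.1  0.  -0.3] w 85.5
```

Request:
arm_command --motion "1 4.5 -6.4 15 1.1 1.2 0;1 0 0 15 0 0 0;1 0 0 10 0 0 0;1 0 0 0 0 0 0"

```text
t: 2.37
tool_pos: [439.3, 208.3, 51.6]
ee_rot: [[-0.928, 0.372, 0.012], [0.372, 0.928, 0.004], [-0.01, 0.008, -1.0]]
ft_force: [-0.6, -0.3, -0.9]
gripper_width: 85.2
```

```bash
python3 -c "
from h import *
to([436.5,205.2,10],np.array([[-.925,.38,0],[.38,.925,0],[0,0,-1]]))"
```

```text
t 2.37 pos [439.3 208.3  51.6] shift [ 1.9 -4.2 41.6] turn [0.4 0.6 0.5] F [-0.6 -0.3 -0.9] w 85.2
```

Request:
arm_command --motion "1 1.5 -4 15 0.4 0.6 0.5;1 0.5 -2 13 0 0 0;1 0 0 10 0 0 0;1 0 0 0 0 0 0;1 0 0 0 0 0 0"

```text
t: 2.78
tool_pos: [437.5, 204.4, 14.4]
ee_rot: [[-0.925, 0.38, 0.003], [0.38, 0.925, 0.002], [-0.002, 0.003, -1.0]]
ft_force: [0.8, 0.1, -0.3]
gripper_width: 85.4
```

```bash
python3 -c "
from h import *
to([436.5,205.2,10],np.array([[-.925,.38,0],[.38,.925,0],[0,0,-1]]))"
```

```text
t 2.78 pos [437.5 204.4  14.4] shift [1.2 0.3 4.4] turn [0.2 0.1 0. ] F [ 0.8  0.1 -0.3] w 85.4
```

Well centred. I'll lower it a little and close.

Request:
arm_command --motion "1 1 0 4 0 0 0;0.3 0 0 0 0 0 0;0.3 0 0 0 0 0 0;0 0 0 0 0 0 0;0 0 0 0 0 0 0;0 0 0 0 0 0 0;0 0 0 0 0 0 0" --grip_force 40

```text
t: 3.37
tool_pos: [437.9, 204.7, 13.2]
ee_rot: [[-0.925, 0.38, 0.007], [0.38, 0.925, 0.001], [-0.005, 0.004, -1.0]]
ft_force: [0.0, -0.0, -3.0]
gripper_width: 36.9
```

Request:
arm_command --motion "0 0 0 0 0 0 0;0 0 0 0 0 0 0"

```text
t: 3.53
tool_pos: [437.6, 204.6, 13.2]
ee_rot: [[-0.925, 0.38, 0.006], [0.38, 0.925, 0.001], [-0.005, 0.004, -1.0]]
ft_force: [0.1, -0.3, -3.7]
gripper_width: 37.0
```

```bash
python3 -c "
from h import *
to([436.5,205.2,10],np.array([[-.925,.38,0],[.38,.925,0],[0,0,-1]]))"
```

```text
t 3.53 pos [437.6 204.6  13.2] shift [1.3 0.1 3.2] turn [ 0.2  0.3 -0. ] F [ 0.1 -0.3 -3.7] w 37.0
```

```bash
python3 -c "
from h import *
c=cams();crop(c['top'],'t6.png',190,230,290,320,6);crop(c['side'],'s6.png',190,200,290,290,6)"
```

```text
(no output)
```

View pics/s6.png

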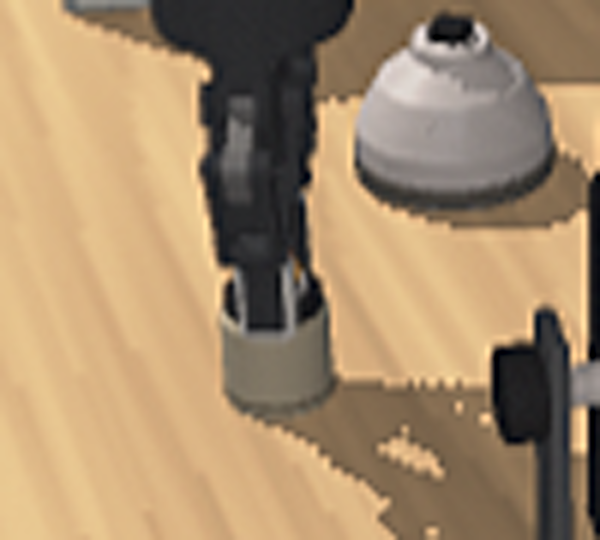

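View pics/t6.png

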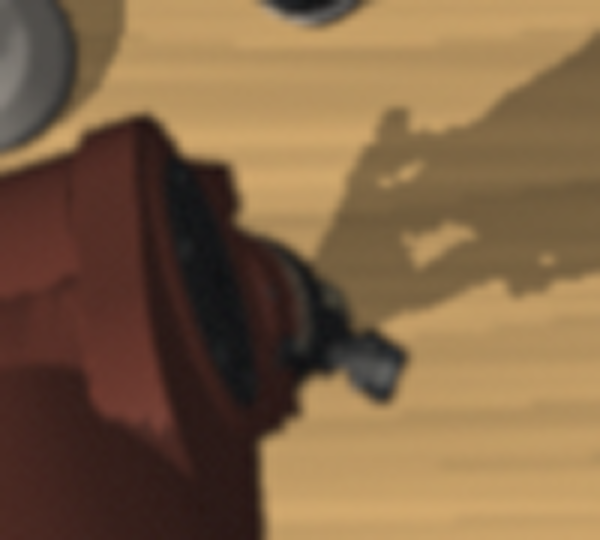

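```bash
python3 -c "
from h import *
c=cams();s=c['side']
o=env.get_obs();p=o['tool_pos'];y=o['ee_rot'][:,1]
for z in (0,10,20,30,40,60): print(z,((proj(s,[p[0],p[1],z])[0]+.5-[190,200])*6).round(0), ((proj(s,np.array([p[0],p[1],z])-y*20)[0]+.5-[190,200])*6).round(0))
"
```

```text
0 [280. 395.] [274. 423.]
10 [279. 374.] [272. 402.]
20 [277. 353.] [271. 381.]
30 [275. 332.] [269. 359.]
40 [274. 311.] [267. 338.]
60 [271. 267.] [264. 294.]
```

```bash
python3 -c "
from h import *
c=cams();s=c['side']
for y in (0,-45,45):
  for z in (74.6,87,95,100,110): print(y,z,((proj(s,np.array([448,196.6,z])+y*np.array([.378,.926,0]))[0]+.5-[190,180])*5).round(0))
d=c['top'];crop(d,'t7.png',170,200,330,320,5);
img=cv2.imread('pics/t5.png');print(img.shape)
"
```

```text
0 74.6 [250. 300.]
0 87 [248. 277.]
0 95 [247. 262.]
0 100 [246. 253.]
0 110 [245. 234.]
-45 74.6 [238. 350.]
-45 87 [236. 326.]
-45 95 [235. 311.]
-45 100 [234. 301.]
-45 110 [233. 282.]
45 74.6 [261. 254.]
45 87 [259. 231.]
45 95 [258. 217.]
45 100 [258. 207.]
45 110 [256. 189.]
(400, 500, 3)
```

View pics/t5.png

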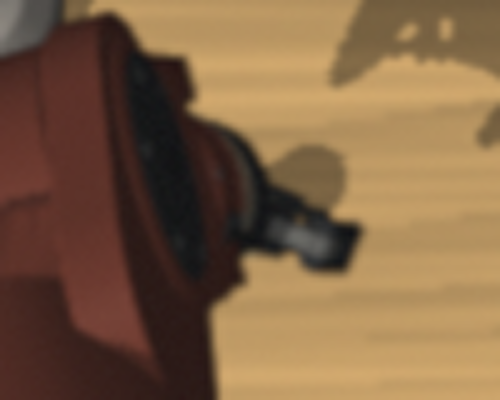

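```bash
python3 -c "
from h import *
c=cams();s=c['side'];crop(s,'s8.png',190,140,290,290,4)
i=cv2.imread('pics/side0.png');cv2.imwrite('pics/s9.png',cv2.resize(i[60:180,50:170],None,fx=5,fy=5,interpolation=cv2.INTER_CUBIC))
for y in (0,-45,45):
  for z in (205,218,245): print(y,z,((proj(s,np.array([199.8,485,z])+y*np.array([.38,.925,0]))[0]+.5-[50,60])*5).round(0))
"
```

```text
0 205 [303. 498.]
0 218 [298. 473.]
0 245 [288. 421.]
-45 205 [270. 531.]
-45 218 [265. 505.]
-45 245 [254. 452.]
45 205 [334. 468.]
45 218 [330. 444.]
45 245 [320. 393.]
```

View pics/s9.png

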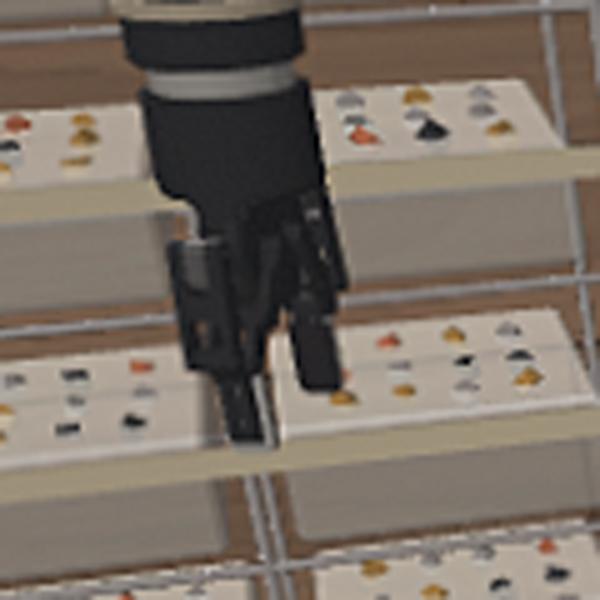

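View pics/s8.png

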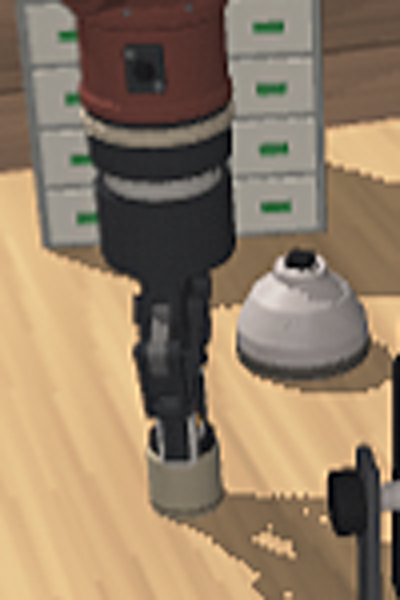

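The tips actually sit about 27 mm higher than the reported TCP (in both views they rest on the can's shoulder, gripping the cap). I'll open, go down 24 mm and grip the can itself.

Request:
arm_command --motion "1 0 0 0 0 0 0;1 0 0 0 0 0 0;1 0 0 0 0 0 0;1 0 0 0 0 0 0;1 0 0 0 0 0 0;1 0 0 0 0 0 0"

```text
t: 4.43
tool_pos: [439.2, 205.1, 14.2]
ee_rot: [[-0.925, 0.38, 0.009], [0.38, 0.925, 0.002], [-0.007, 0.005, -1.0]]
ft_force: [0.4, 0.1, -0.4]
gripper_width: 85.5
```

Request:
arm_command --motion "1 1 0 10 0 0 0;1 0 0 8 0 0 0;1 0 0 5 0 0 0;1 0 0 0 0 0 0;1 0 0 0 0 0 0"

```text
t: 4.85
tool_pos: [439.1, 205.7, -9.6]
ee_rot: [[-0.925, 0.38, 0.01], [0.38, 0.925, 0.003], [-0.008, 0.006, -1.0]]
ft_force: [0.2, -0.7, 0.0]
gripper_width: 85.6
```

```bash
python3 -c "
from h import *
to([436.5,205.2,-12],np.array([[-.925,.38,0],[.38,.925,0],[0,0,-1]]))
c=cams();crop(c['side'],'s10.png',190,200,290,290,6)"
```

```text
t 4.85 pos [439.1 205.7  -9.6] shift [ 2.2 -1.4  2.3] turn [ 0.4  0.5 -0. ] F [ 0.2 -0.7  0. ] w 85.6
```

View pics/s10.png

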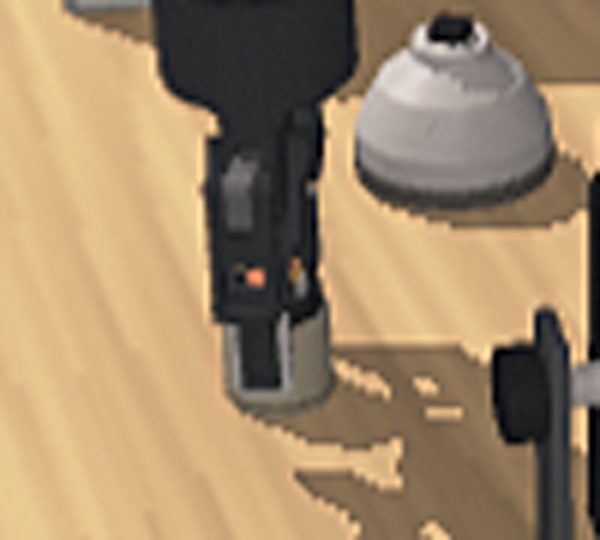

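Request:
arm_command --motion "0 2 -1 0 0.4 0.5 0;0 0 0 0 0 0 0;0 0 0 0 0 0 0;0 0 0 0 0 0 0;0 0 0 0 0 0 0;0 0 0 0 0 0 0;0 0 0 0 0 0 0;0 0 0 0 0 0 0" --grip_force 40

```text
t: 5.62
tool_pos: [437.4, 205.7, -8.3]
ee_rot: [[-0.925, 0.38, -0.0], [0.38, 0.925, -0.001], [0.0, -0.001, -1.0]]
ft_force: [-1.2, 0.7, -0.5]
gripper_width: 42.3
```

```bash
python3 -c "
from h import *
to([436.5,205.2,-12],np.array([[-.925,.38,0],[.38,.925,0],[0,0,-1]]))
c=cams();crop(c['side'],'s11.png',190,200,290,290,6)"
```

```text
t 5.62 pos [437.4 205.7  -8.3] shift [ 0.6 -0.8  3.7] turn [-0. -0. -0.] F [-1.2  0.7 -0.5] w 42.3
```

View pics/s11.png

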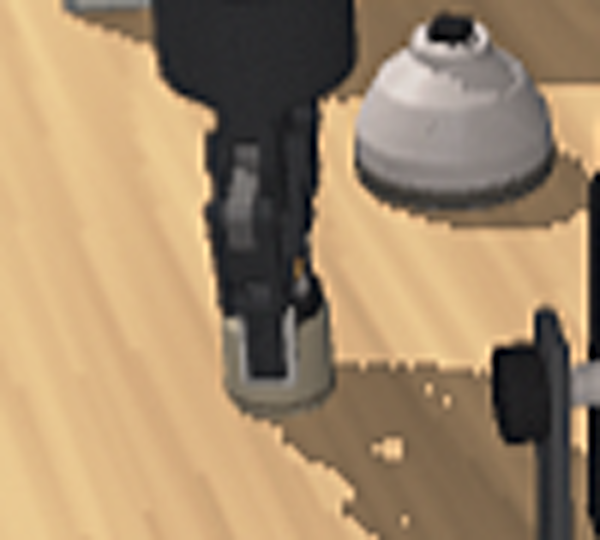

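Request:
arm_command --motion "0 0 0 -15 0 0 0;0 0 0 -25 0 0 0;0 0 0 -25 0 0 0;0 -10 -8 -10 0 0 0;0 -24 -18 0 0 0 0;0 -28 -21 0 0 0 0;0 -28 -21 0 0 0 0;0 -28 -21 0 0 0 0" --grip_force 50

```text
t: 6.38
tool_pos: [509.0, 78.9, 68.2]
ee_rot: [[-0.929, 0.37, -0.007], [0.37, 0.929, -0.0], [0.007, -0.003, -1.0]]
ft_force: [0.9, 1.3, -2.7]
gripper_width: 42.0
```

```bash
python3 -c "
from h import *
to([558.3,-2.5,60],np.array([[-.925,.38,0],[.38,.925,0],[0,0,-1]]))"
```

```text
t 6.38 pos [509.   78.9  68.2] shift [-76.  -57.4   7.9] turn [-0.2 -0.4  0.6] F [ 0.9  1.3 -2.7] w 42.0
```

Request:
arm_command --motion "0 -25 -19 0 0 0 0;0 -20 -15 0 0 0 0;0 -10 -7 0 0 0 0.5;0 0 0 0 0 0 0;0 0 0 0 0 0 0"

```text
t: 6.8
tool_pos: [548.6, 11.3, 66.7]
ee_rot: [[-0.923, 0.386, -0.007], [0.386, 0.923, -0.001], [0.006, -0.004, -1.0]]
ft_force: [-1.0, 0.4, -3.3]
gripper_width: 42.5
```

```bash
python3 -c "
from h import *
to([558.3,-2.5,60],np.array([[-.925,.38,0],[.38,.925,0],[0,0,-1]]))"
```

```text
t 6.8 pos [548.6  11.3  66.7] shift [-14.3  -8.9   6.7] turn [-0.2 -0.4 -0.3] F [-1.   0.4 -3.3] w 42.5
```

Request:
arm_command --motion "0 -10 -6 10 -0.2 -0.4 0;0 -4 -2 12 0 0 0;0 0 0 10 0 0 0;0 0 0 0 0 0 0;0 0 0 0 0 0 0"

```text
t: 7.22
tool_pos: [554.6, 3.4, 31.6]
ee_rot: [[-0.924, 0.382, -0.004], [0.382, 0.924, 0.001], [0.004, -0.0, -1.0]]
ft_force: [0.4, -0.1, -3.0]
gripper_width: 42.3
```

```bash
python3 -c "
from h import *
to([558.3,-2.5,10],np.array([[-.925,.38,0],[.38,.925,0],[0,0,-1]]))"
```

```text
t 7.22 pos [554.6   3.4  31.6] shift [-5.8 -4.  21.6] turn [-0.  -0.3 -0.1] F [ 0.4 -0.1 -3. ] w 42.3
```

Request:
arm_command --motion "0 -5 -3.5 6 0 0 0;0 -1.5 -1 6 0 0 0;0 0 0 3 0 0 0;0 0 0 0 0 0 0;0 0 0 0 0 0 0"

```text
t: 7.63
tool_pos: [558.3, -1.9, 15.3]
ee_rot: [[-0.925, 0.38, -0.005], [0.38, 0.925, 0.002], [0.006, -0.0, -1.0]]
ft_force: [-0.6, -0.2, -3.1]
gripper_width: 42.3
```

```bash
python3 -c "
from h import *
to([558.3,-2.5,4],np.array([[-.925,.38,0],[.38,.925,0],[0,0,-1]]))
c=cams();crop(c['side'],'s12.png',270,210,370,310,5);crop(c['top'],'t12.png',260,190,380,290,5)"
```

```text
t 7.63 pos [558.3  -1.9  15.3] shift [-0.3 -0.6 11.3] turn [-0.  -0.3  0. ] F [-0.6 -0.2 -3.1] w 42.3
```

View pics/t12.png

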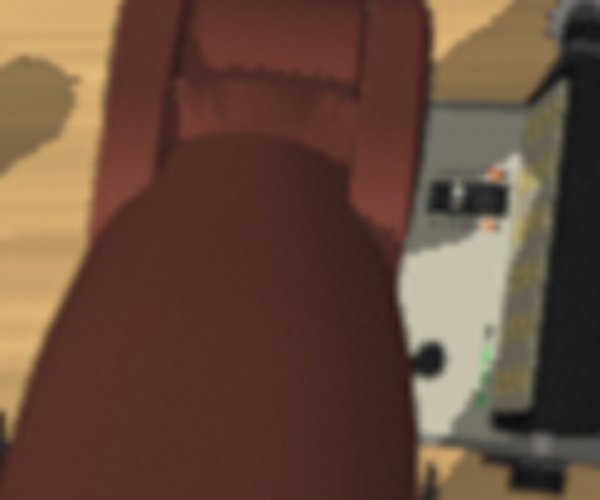

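View pics/s12.png

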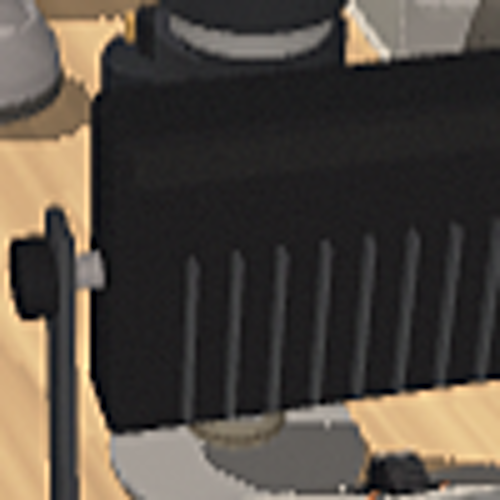

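Request:
arm_command --motion "0 0 -0.5 5 0 0 0;0 0 0 4 0 0 0;0 0 0 0 0 0 0;0 0 0 0 0 0 0"

```text
t: 8.07
tool_pos: [558.7, -2.5, 6.3]
ee_rot: [[-0.925, 0.38, -0.004], [0.38, 0.925, 0.002], [0.004, 0.0, -1.0]]
ft_force: [-0.5, 0.4, -2.7]
gripper_width: 42.5
```

Request:
arm_command --motion "0 0 0 2 0 0 0;0 0 0 0 0 0 0;0 0 0 0 0 0 0"

```text
t: 8.32
tool_pos: [558.6, -2.4, 4.0]
ee_rot: [[-0.925, 0.38, -0.004], [0.38, 0.925, 0.002], [0.004, 0.0, -1.0]]
ft_force: [-0.4, 0.2, -2.9]
gripper_width: 42.6
```

Request:
arm_command --motion "0 0 0 1 0 0 0;0 0 0 0 0 0 0;0 0 0 0 0 0 0"

```text
t: 8.57
tool_pos: [558.9, -2.4, 4.2]
ee_rot: [[-0.925, 0.38, -0.003], [0.38, 0.925, 0.002], [0.003, 0.0, -1.0]]
ft_force: [0.5, -0.1, -2.9]
gripper_width: 42.3
```

Request:
arm_command --motion "0 0 0 2 0 0 0;0 0 0 1 0 0 0;0 0 0 0 0 0 0"

```text
t: 8.82
tool_pos: [559.1, -2.4, 4.1]
ee_rot: [[-0.925, 0.38, -0.001], [0.38, 0.925, 0.001], [0.002, 0.001, -1.0]]
ft_force: [0.8, -0.5, -2.9]
gripper_width: 42.4
```

Request:
arm_command --motion "0 -0.3 0 3 0 0 0;0 0 0 2 0 0 0;0 0 0 2 0 0 0"

```text
t: 9.07
tool_pos: [559.7, -2.5, 3.6]
ee_rot: [[-0.925, 0.379, 0.001], [0.379, 0.925, 0.0], [-0.001, 0.001, -1.0]]
ft_force: [-10.1, -0.3, 25.7]
gripper_width: 42.1
```

Request:
arm_command --motion "0 1 0 -0.5 0 0 0;0 0 0 0 0 0 0"

```text
t: 9.23
tool_pos: [559.1, -2.1, 5.0]
ee_rot: [[-0.925, 0.379, 0.003], [0.379, 0.925, 0.0], [-0.002, 0.001, -1.0]]
ft_force: [1.4, -0.0, -3.9]
gripper_width: 42.4
```

Request:
arm_command --motion "0.7 0 0 0 0 0 0;0.7 0 0 0 0 0 0;0.8 0 0 0 0 0 0;0.8 0 0 0 0 0 0;0.8 0 0 0 0 0 0"

```text
t: 9.65
tool_pos: [560.3, -2.4, 4.4]
ee_rot: [[-0.925, 0.379, 0.004], [0.379, 0.925, 0.0], [-0.004, 0.002, -1.0]]
ft_force: [-0.3, 0.4, 0.3]
gripper_width: 68.5
```

Request:
arm_command --motion "0.8 0 0 -8 0 0 0;0.8 0 0 -25 0 0 0;0.8 0 0 -38 0 0 0;0.8 0 0 -40 0 0 0;0.8 0 0 -40 0 0 0;0 0 0 -40 0 0 0;0 0 0 -40 0 0 0;0 0 0 -40 0 0 0"

```text
t: 10.32
tool_pos: [552.7, -1.6, 279.6]
ee_rot: [[-0.925, 0.379, -0.013], [0.379, 0.925, 0.002], [0.013, -0.003, -1.0]]
ft_force: [2.8, 0.4, 0.5]
gripper_width: 32.2
```

```bash
python3 -c "
from h import *
y=-xl;z=np.array([0,0,-1.]);x=np.cross(y,z)
print(toW([70,0,0]))
to(toW([70,0,290]),np.c_[x,y,z])
"
```

```text
[ 521.15639999 -221.67360549    0.        ]
t 10.32 pos [552.7  -1.6 279.6] shift [ -54.2 -215.6  -10.5] turn [ -0.1  -0.7 -14.6] F [2.8 0.4 0.5] w 32.2
```

Request:
arm_command --motion "0 0 0 -20 0 0 -5;0 -5 -15 -10 0 0 -5;0 -5 -30 0 0 0 -4.6;0 0 -36 0 0 0 0;0 0 -36 0 0 0 0;0 0 -36 0 0 0 0;0 0 -30 0 0 0 0;0 0 -10 0 0 0 0"

```text
t: 10.98
tool_pos: [536.4, -199.4, 329.3]
ee_rot: [[-0.994, 0.113, 0.011], [0.113, 0.994, -0.002], [-0.011, -0.001, -1.0]]
ft_force: [-0.6, 0.8, -0.2]
gripper_width: -0.0
```

```bash
python3 -c "
from h import *
y=-xl;z=np.array([0,0,-1.]);x=np.cross(y,z)
to(toW([70,0,290]),np.c_[x,y,z])
c=cams();crop(c['side'],'s13.png',230,120,430,320,3);crop(c['top'],'t13.png',260,160,430,300,4)
"
```

```text
t 10.98 pos [ 536.4 -199.4  329.3] shift [ 13.1 -23.8  39.2] turn [-0.   0.6  1.2] F [-0.6  0.8 -0.2] w -0.0
```

View pics/s13.png

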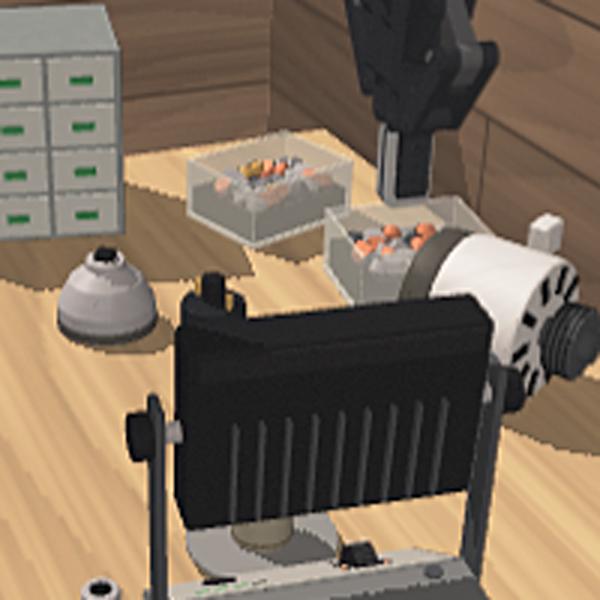

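View pics/t13.png

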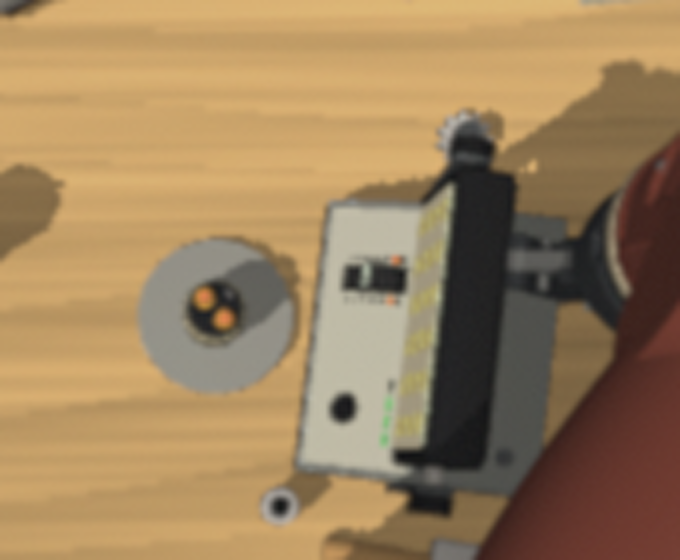

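```bash
python3 -c "
from h import *
c=cams();t=c['top'];s=c['side']
im=t['img'][225:250,300:330].astype(int)
m=((im[...,0]-im[...,2]>45)&(im[...,0]>1.45*im[...,1])).astype(np.uint8)
k,l,st,ce=cv2.connectedComponentsWithStats(m);print(k,st[1:,4],ce[1:]+[300,225])
p=(ce[1:]+[300,225]).mean(0) if k==3 else None
print(onz(t,p,70))
# disc: grey mask
I=t['img'][210:270,285:345].astype(int);hsv=I.max(2)-I.min(2)
m=((hsv<14)&(I.max(2)>60)).astype(np.uint8);cs=cv2.findContours(m,cv2.RETR_EXTERNAL,cv2.CHAIN_APPROX_NONE)[0];cc=max(cs,key=cv2.contourArea)
e=cv2.fitEllipse(cc);print(e,onz(t,np.array(e[0])+[285,210],12))
o=env.get_obs()
tip=np.array([405,192])/3+[230,120]-.5
for z in (0,27): print(proj(s,o['tool_pos']-o['ee_rot'][:,2]*z),tip)
"
```

```text
3 [10 12] [[310.7        233.7       ]
 [315.83333333 239.08333333]]
[558.23438477  -1.59319016  70.        ]
((28.516902923583984, 28.61863899230957), (34.91388702392578, 35.402408599853516), 71.4100341796875) [557.61039596  -2.16614733  12.        ]
[[360.57944683 203.15624697]] [364.5 183.5]
[[361.76670582 186.17302985]] [364.5 183.5]
```

Request:
arm_command --motion "0 12 0 20 0 0 0;0 1 0 36 0 0 0;0 0 0 36 0 0 0;0 0 0 8 0 0 0;0 0 0 0 0 0 0"

```text
t: 11.6
tool_pos: [527.4, -186.2, 229.0]
ee_rot: [[-0.995, 0.102, 0.016], [0.102, 0.995, -0.001], [-0.016, 0.001, -1.0]]
ft_force: [-0.2, -0.5, 1.9]
gripper_width: 0.1
```

```bash
python3 -c "
from h import *
y=-xl;z=np.array([0,0,-1.]);x=np.cross(y,z)
to(toW([35,0,225]),np.c_[x,y,z]); print(toL(env.get_obs()['tool_pos']))
c=cams();crop(c['side'],'s14.png',240,160,440,320,4);crop(c['top'],'t14.png',330,180,420,300,5)
"
```

```text
t 11.6 pos [ 527.4 -186.2  229. ] shift [ 1.5 -0.9  4. ] turn [0.1 0.9 1.8] F [-0.2 -0.5  1.9] w 0.1
[ 34.02677964   1.43635786 229.02887232]
```

View pics/s14.png

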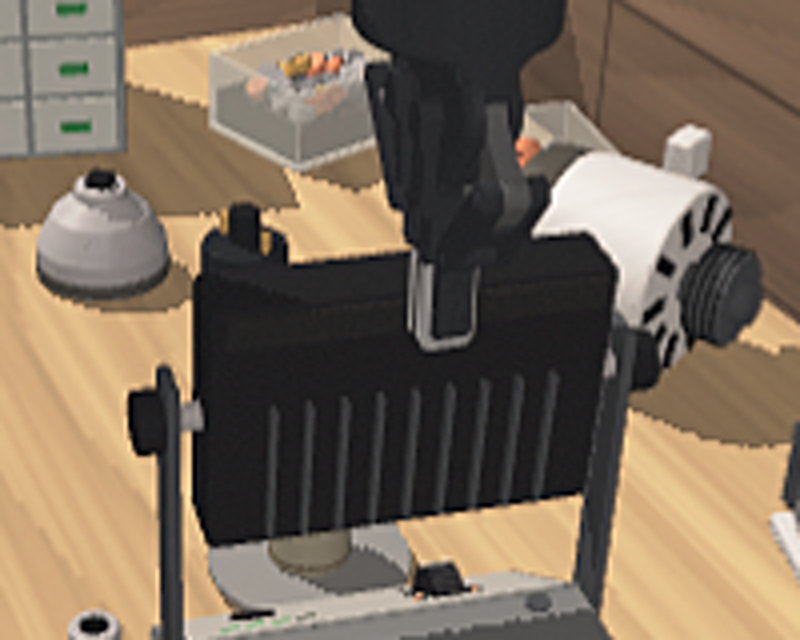

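Request:
arm_command --motion "0 0 6 0 0 0 1.5;0 0 6 0 0 0 0;0 0 6 0 0 0 0;0 0 6 0 0 0 0;0 0 6 0 0 0 0;0 0 6 0 0 0 0"

```text
t: 12.2
tool_pos: [536.2, -153.9, 240.3]
ee_rot: [[-0.991, 0.128, 0.026], [0.128, 0.992, -0.015], [-0.027, -0.011, -1.0]]
ft_force: [-1.9, -6.1, -1.5]
gripper_width: -0.0
```

```bash
python3 -c "
from h import *
y=-xl;z=np.array([0,0,-1.]);x=np.cross(y,z)
to(toW([-10,0,225]),np.c_[x,y,z]); print(toL(env.get_obs()['tool_pos']))
c=cams();crop(c['side'],'s15.png',240,160,440,320,4);crop(c['top'],'t15.png',330,180,420,300,5)
"
```

```text
t 12.2 pos [ 536.2 -153.9  240.3] shift [ 6.2 11.  15. ] turn [-0.6  1.6  0.3] F [-1.9 -6.1 -1.5] w -0.0
[  0.77850673   5.87190552 240.30107792]
```

View pics/s15.png

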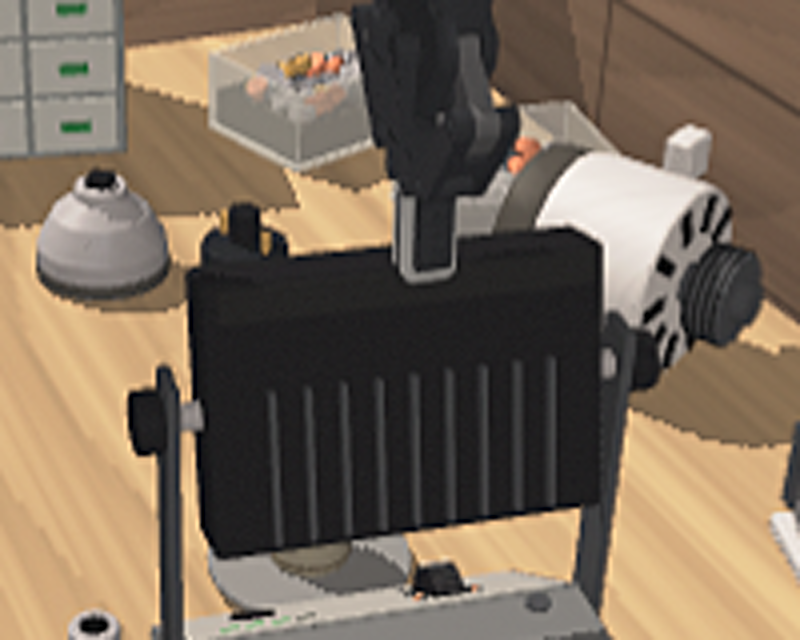

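View pics/t15.png

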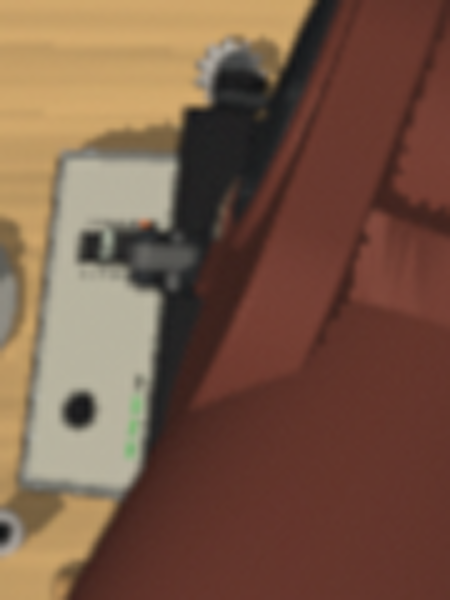

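Request:
arm_command --motion "0 3 -10 3 0 1 0;0 1 -3 12 0 0.6 0;0 0 0 5 0 0 0;0 0 0 0 0 0 0"

```text
t: 12.63
tool_pos: [532.0, -166.8, 220.3]
ee_rot: [[-0.992, 0.125, -0.001], [0.125, 0.992, -0.009], [-0.0, -0.009, -1.0]]
ft_force: [0.7, -0.1, 1.4]
gripper_width: 0.1
```

```bash
python3 -c "
from h import *
y=-xl;z=np.array([0,0,-1.]);x=np.cross(y,z)
to(toW([-10,0,225]),np.c_[x,y,z]); print(toL(env.get_obs()['tool_pos']))
"
```

```text
t 12.63 pos [ 532.  -166.8  220.3] shift [ 3.3 24.2 -4.9] turn [-0.5  0.   0.5] F [ 0.7 -0.1  1.4] w 0.1
[ 14.1897814    3.47320627 220.3136374 ]
```

Request:
arm_command --motion "0 1 6 0 0 0 0;0 1 6 0.5 0 0 0;0 0 6 1 0 0 0;0 0 6 1.5 0 0 0;0 0 3 1.5 0 0 0;0 0 0 0 0 0 0"

```text
t: 13.13
tool_pos: [534.1, -143.7, 218.2]
ee_rot: [[-0.991, 0.13, 0.002], [0.13, 0.991, -0.021], [-0.005, -0.02, -1.0]]
ft_force: [1.1, -0.6, -0.2]
gripper_width: -0.5
```

```bash
python3 -c "
from h import *
y=-xl;z=np.array([0,0,-1.]);x=np.cross(y,z)
to(toW([-10,0,225]),np.c_[x,y,z]); print(toL(env.get_obs()['tool_pos']))
c=cams();crop(c['side'],'s16.png',240,160,440,320,4)
"
```

```text
t 13.13 pos [ 534.1 -143.7  218.2] shift [ 2.4  0.8 -6.8] turn [-1.2  0.3  0.2] F [ 1.1 -0.6 -0.2] w -0.5
[ -9.03531573   2.38850561 218.21693082]
```

View pics/s16.png

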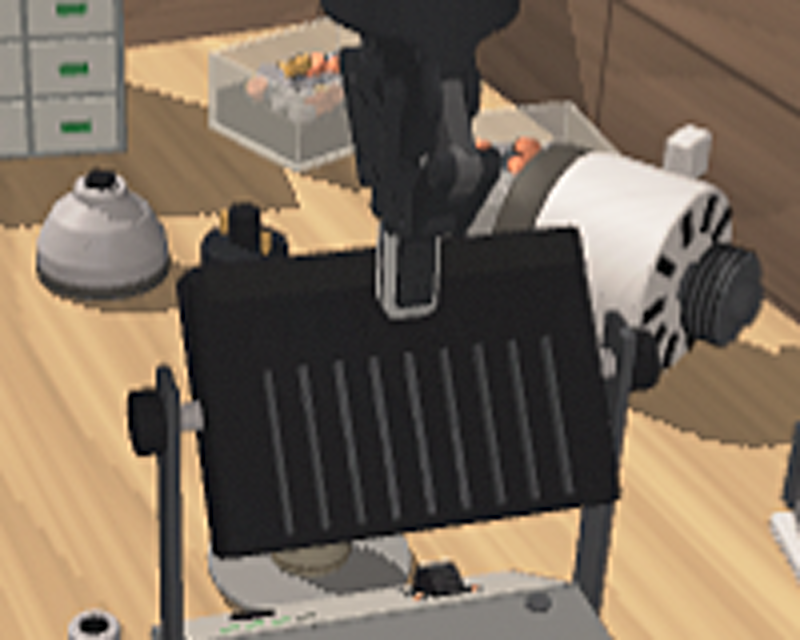

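```bash
cat >> h.py <<'E'
def onplane(d,uv,y):
    o,v=ray(d,uv); o=toL(o); v=v@L; return o+v*(y-o[1])/v[1]
E
python3 - <<'E'
from h import *
c=cams();s=c['side']
g=lambda a:(np.array(a)+.5)/4-.5+[240,160]
for y,u,l in((86,(580,232),(617,497)),(-86,(182,280),(215,555))):
    a=onplane(s,g(u),y);b=onplane(s,g(l),y);d=a-b
    print(a.round(1),b.round(1),np.linalg.norm(d),np.degrees(np.arctan2(-d[0],d[2])))
E
```

```text
[-25.  86. 263.] [ 38.1  86.  169.3] 112.97479983179593 33.959610043885085
[-27.2 -86.  260.5] [ 29.7 -86.  164.2] 111.8435129024624 30.545498233370107
```

Request:
arm_command --motion "0 1 5 0 -0.6 0 0;0 1 4 0 0 0 0;0 0 3 0.5 0 0 0;0 0 0 0 0 0 0;0 0 0 0 0 0 0"

```text
t: 13.75
tool_pos: [534.3, -134.9, 217.7]
ee_rot: [[-0.991, 0.133, 0.004], [0.133, 0.991, -0.015], [-0.006, -0.014, -1.0]]
ft_force: [-0.6, -0.3, 1.8]
gripper_width: -0.1
```

```bash
python3 -c "
from h import *
y=-xl;z=np.array([0,0,-1.]);x=np.cross(y,z)
to(toW([-10,0,225]),np.c_[x,y,z]); print(toL(env.get_obs()['tool_pos']))
c=cams();crop(c['side'],'s17.png',240,160,440,320,4)
"
```

```text
t 13.75 pos [ 534.3 -134.9  217.7] shift [ 1.4 -7.8 -7.2] turn [-0.8  0.4  0. ] F [-0.6 -0.3  1.8] w -0.1
[-17.72846447   1.44760462 217.74359508]
```

View pics/s17.png

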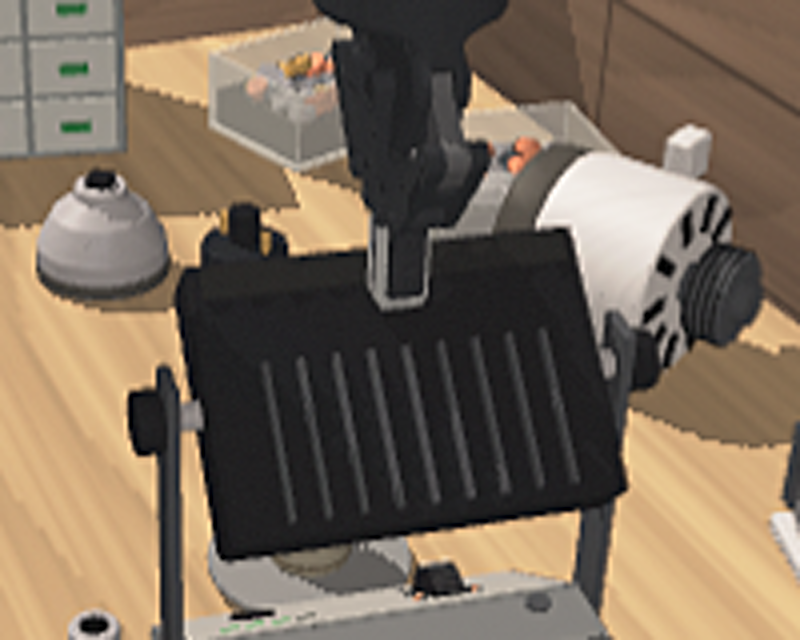

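```bash
python3 - <<'E'
from h import *
c=cams();s=c['side']
im=s['img'][160:320,240:440,::-1].astype(float)
im=np.clip((im/255)**.45*255,0,255).astype(np.uint8)
im=cv2.resize(im,None,fx=4,fy=4,interpolation=cv2.INTER_CUBIC);cv2.imwrite("pics/s18.png",im)
g=lambda a:(np.array(a)+.5)/4-.5+[240,160]
for y,u,l in((86,(572,232),(625,492)),(-86,(182,275),(218,555)),(-60,(265,365),(293,520)),(0,(408,348),(437,502)),(60,(543,332),(577,482))):
  for dy in(-3,3):
    a=onplane(s,g(u),y+dy);b=onplane(s,g(l),y+dy);d=a-b
    print(y,a.round(1),b.round(1),np.linalg.norm(d).round(1),np.degrees(np.arctan2(-d[0],d[2])).round(1))
E
```

```text
86 [-26.4  83.  262.6] [ 49.9  83.  180.5] 112.1 42.9
86 [-38.9  89.  255.7] [ 38.9  89.  171.9] 114.3 42.9
-86 [-13.4 -89.  270.5] [ 47.2 -89.  177.7] 110.9 33.1
-86 [-40.8 -83.  255.2] [ 22.4 -83.  158.3] 115.7 33.1
-60 [ 17.5 -63.  243.6] [ 61.7 -63.  200.4] 61.8 45.6
-60 [ -4.4 -57.  229.7] [ 41.4 -57.  184.9] 64.1 45.6
0 [ 14.6  -3.  241.3] [ 57.8  -3.  195.8] 62.7 43.6
0 [ -1.5   3.  231. ] [ 42.9   3.  184.4] 64.4 43.6
60 [ 10.6  57.  238.2] [ 57.   57.  194.8] 63.6 46.9
60 [ -2.2  63.  230.1] [ 45.2  63.  185.7] 64.9 46.9
```

View pics/s18.png

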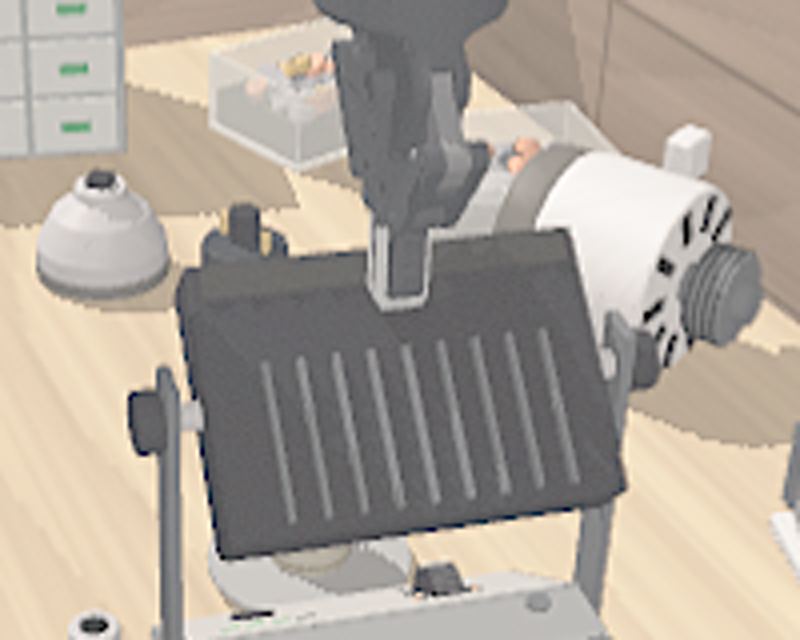

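```bash
cat >> h.py <<'E'
def fins(s,r=(290,230,395,300)):
    I=cv2.cvtColor(s['img'],cv2.COLOR_RGB2GRAY)[r[1]:r[3],r[0]:r[2]]
    bg=cv2.blur(I,(9,3)).astype(int); th=cv2.morphologyEx(I,cv2.MORPH_TOPHAT,np.ones((1,5),np.uint8))
    m=((th>8)&(I<110)).astype(np.uint8)
    k,l,st,ce=cv2.connectedComponentsWithStats(m,connectivity=8); A=[]
    for i in range(1,k):
        if st[i][3]<22 or st[i][2]>14: continue
        vv,uu=np.nonzero(l==i); w=th[vv,uu].astype(float)
        p=np.polyfit(vv,uu,1,w=w); v0,v1=vv.min(),vv.max()
        P=[np.array([np.polyval(p,v)+r[0],v+r[1]]) for v in(v0,v1)]
        d=onplane(s,P[0],0)-onplane(s,P[1],0)
        A.append(np.degrees(np.arctan2(-d[0],d[2]))); 
    print("fins",np.round(A,1),"median",np.median(A) if A else None); return A
E
python3 - <<'E'
from h import *
fins(cams()['side'])
i=cv2.imread('pics/side0.png')[:,:,::-1].copy();s=cams()['side'];s['img']=i;fins(s)
E
```

```text
fins [46.  46.1 46.  44.9 45.1 46.1 46.2 46.6 45.2] median 46.02238072152649
fins [-3.2 -3.5 -3.  -2.9 -3.3 -2.7 -2.9 -2.8 -2.8] median -2.94535414367266
```

Request:
arm_command --motion "0 0 2 0 0 0 0;0 0 2 0 0 0 0;0 0 0 0 0 0 0"

```text
t: 14.4
tool_pos: [534.7, -133.1, 217.9]
ee_rot: [[-0.991, 0.135, 0.004], [0.135, 0.991, -0.02], [-0.007, -0.019, -1.0]]
ft_force: [-0.8, -0.9, 0.8]
gripper_width: -0.1
```

```bash
python3 -c "
from h import *
print(toL(env.get_obs()['tool_pos']));fins(cams()['side'])
"
```

```text
[-19.63264649   1.63953743 217.91300402]
fins [48.  47.3 47.8 47.9 46.7 48.5 47.7 48.7 47.3] median 47.82426796799076
```

Request:
arm_command --motion "0 0 2 0 0 0 0;0 0 0.5 0 0 0 0;0 0 0 0 0 0 0"

```text
t: 14.75
tool_pos: [535.0, -131.6, 218.0]
ee_rot: [[-0.991, 0.135, 0.004], [0.135, 0.991, -0.022], [-0.007, -0.021, -1.0]]
ft_force: [0.3, -2.4, 1.9]
gripper_width: -0.3
```

```bash
python3 -c "
from h import *
print(toL(env.get_obs()['tool_pos']));fins(cams()['side'])
"
```

```text
[-21.0909079    1.72028823 218.00540638]
fins [49.6 48.2 49.  48.8 48.1 49.7 48.6 48.6 49.9] median 48.77918311653724
```

Request:
arm_command --motion "0 0 -8 0 0 0 0;0 0 -20 -5 0 0 0;0 0 -10 -20 0 0 0;0 0 0 -30 0 0 0;0 0 0 -35 0 0 0;0 0 0 -35 0 0 0;0 0 0 0 0 0 0"

```text
t: 15.43
tool_pos: [526.7, -166.1, 344.7]
ee_rot: [[-0.991, 0.132, -0.003], [0.132, 0.991, -0.009], [0.001, -0.009, -1.0]]
ft_force: [1.5, 0.3, 0.8]
gripper_width: 0.4
```

```bash
python3 -c "
from h import *
n=np.array([-.547,0,.837]);R=L@np.c_[[0,-1,0],[-.837,0,-.547],-n]
tip=np.array([-55.2,41,72.2])+n*150
print(toL(env.get_obs()['tool_pos']));fins(cams()['side']); to(toW(tip-27*n),R)
"
```

```text
[ 14.19010331  -1.95930119 344.67646775]
fins [49.3 49.1 49.1 48.8 48.7 49.4 48.5 49.5 50. ] median 49.12880456647088
t 15.53 pos [ 525.6 -165.6  339.7] shift [-45.3 137.6 163.1] turn [32.7 -0.4  0.2] F [-0.1  0.1 -0.7] w 0.0
```

Request:
arm_command --motion "0 -9 25 0 0 0 0;0 -9 28 0 0 0 0;0 -9 28 0 0 0 0;0 -9 28 0 0 0 0;0 -9 28 0 0 0 0;0 0 0 0 5 0 0;0 0 0 0 7 0 0;0 0 0 0 7 0 0"

```text
t: 16.2
tool_pos: [587.7, -34.2, 327.5]
ee_rot: [[-0.99, 0.127, -0.065], [0.142, 0.934, -0.329], [0.019, -0.335, -0.942]]
ft_force: [-0.0, -0.9, -0.3]
gripper_width: -0.1
```

```bash
python3 -c "
from h import *
n=np.array([-.547,0,.837]);R=L@np.c_[[0,-1,0],[-.837,0,-.547],-n]
tip=np.array([-55.2,41,72.2])+n*150
o=env.get_obs();print(toL(o['tool_pos']),o['qpos']); to(toW(tip-27*n),R)
"
```

```text
[-124.6399993    40.95622695  327.52364758] [  0.7489474   26.96269452  21.64564299  88.91650759 -19.16254184
   9.43963073]
t 16.2 pos [587.7 -34.2 327.5] shift [ -3.   49.  144.3] turn [13.6 -1.2  0. ] F [-0.  -0.9 -0.3] w -0.1
```

Request:
arm_command --motion "0 -1 10 25 7 -0.6 0;0 -1 10 36 6 -0.6 0;0 -1 10 36 0 0 0;0 0 5 25 0 0 0;0 0 0 0 0 0 0;0 0 0 0 0 0 0"

```text
t: 16.7
tool_pos: [582.2, -54.9, 190.2]
ee_rot: [[-0.993, 0.093, -0.076], [0.12, 0.829, -0.546], [0.013, -0.551, -0.834]]
ft_force: [0.0, -0.3, 0.8]
gripper_width: 0.2
```

```bash
python3 -c "
from h import *
n=np.array([-.547,0,.837]);R=L@np.c_[[0,-1,0],[-.837,0,-.547],-n]
sl=np.array([.837,0,.547])
tip=np.array([-55.2,41,72.2])+n*40-sl*7
o=env.get_obs();print(toL(o['tool_pos']),o['qpos']); to(toW(tip-27*n),R)
c=cams();crop(c['side'],'s19.png',240,160,440,320,4);crop(c['top'],'t19.png',280,180,400,290,5)
"
```

```text
[-103.39581207   38.20933138  190.17733117] [  5.88743358  32.04471094   3.74552248  70.68407997 -32.36571684
  15.14898554]
t 16.7 pos [582.2 -54.9 190.2] shift [ -3.7  31.7 112. ] turn [-0.3 -0.2  1.1] F [ 0.  -0.3  0.8] w 0.2
```

View pics/s19.png

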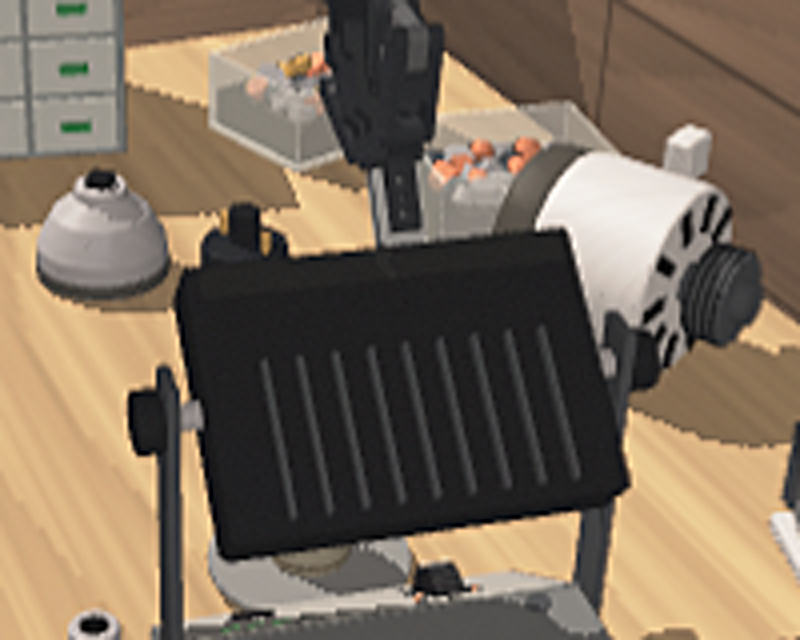

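View pics/t19.png

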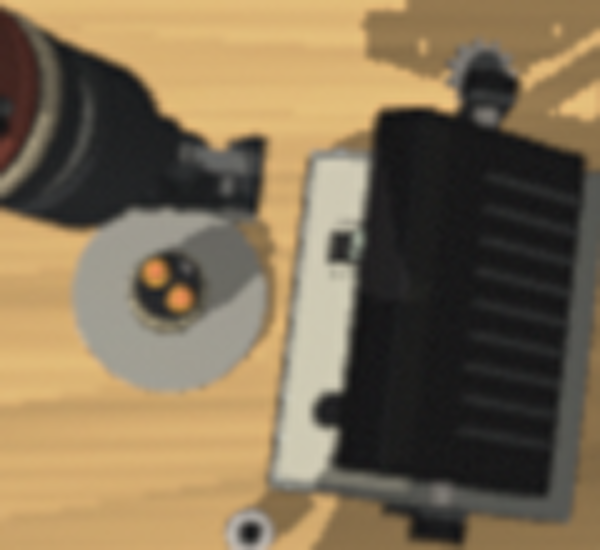

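```bash
python3 -c "
from h import *
c=cams();t=c['top'];s=c['side'];o=env.get_obs();P=o['tool_pos'];z=o['ee_rot'][:,2]
for nm,q in(('tool',P-27*z),('world',P+[0,0,27]),('none',P)): print(nm,(proj(t,q)[0]+.5-[280,180])*5,(proj(s,q)[0]+.5-[240,160])*4)
"
```

```text
tool [249.060523   194.00916636] [403.13484269 242.63543456]
world [280.6052272  196.35225865] [413.92293206 248.60214153]
none [277.9243454 204.0078075] [410.82028785 299.28037233]
```

Request:
arm_command --motion "0 -2 12 30 0 0 1;0 -2 12 30 0 0 0;0 0 7 30 0 0 0;0 0 0 15 0 0 0;0 0 0 0 0 0 0;0 0 0 0 0 0 0"

```text
t: 17.4
tool_pos: [594.9, -87.7, 97.0]
ee_rot: [[-0.99, 0.129, -0.052], [0.136, 0.828, -0.544], [-0.027, -0.546, -0.838]]
ft_force: [0.5, 0.6, 0.3]
gripper_width: 0.2
```

```bash
cat >> h.py <<'E'
n=np.array([-.547,0,.837]);sl=np.array([.837,0,.547]);RW=L@np.c_[[0,-1,0],[-.837,0,-.547],-n]
CR=np.array([-55.2,41,72.2])
def wh(up,out):
    o=env.get_obs();P=toL(o['tool_pos']);z=o['ee_rot'][:,2]@L;tip=P-27*z
    print("tip rel crest: up",((tip-CR)@sl).round(1),"y",(tip-CR)[1].round(1),"out",((tip-CR)@n).round(1),"F lamp out",((o['ft_force']@L)@n).round(1),"Fup",((o['ft_force']@L)@sl).round(1))
    to(toW(CR+up*sl+(out-27)*n),RW)
E
python3 -c "
from h import *
wh(-7,20)
c=cams();crop(c['side'],'s20.png',240,160,440,320,4);crop(c['top'],'t20.png',280,180,400,290,5)
"
```

```text
tip rel crest: up -0.9 y 13.6 out 57.3 F lamp out 0.7 Fup -0.4
t 17.4 pos [594.9 -87.7  97. ] shift [15.1  5.7 37. ] turn [ 0.1  1.2 -1. ] F [0.5 0.6 0.3] w 0.2
```

View pics/s20.png

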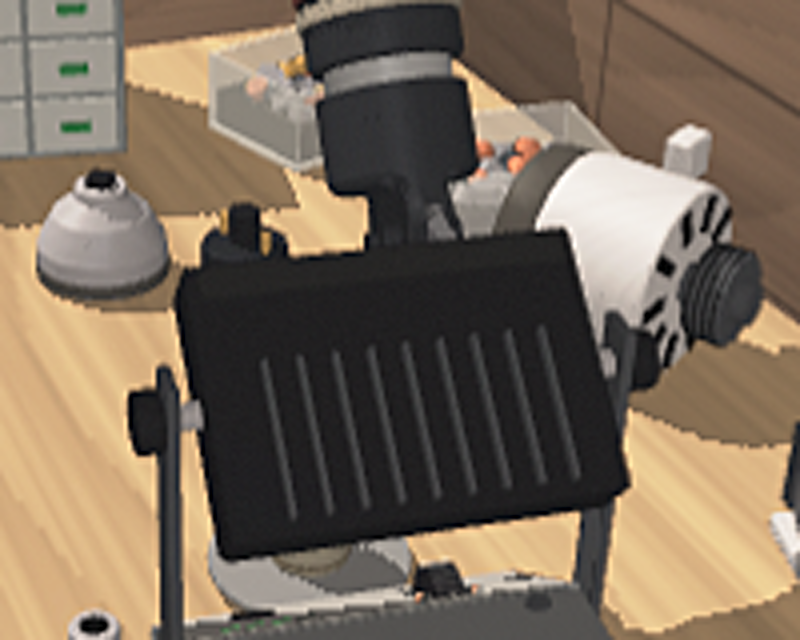

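View pics/t20.png

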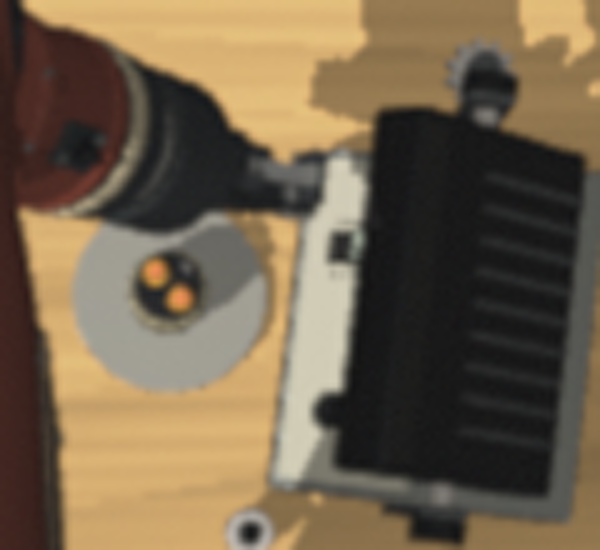

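```bash
python3 -c "
from h import *
c=cams();t=c['top'];s=c['side'];o=env.get_obs();P=o['tool_pos'];M=o['ee_rot'];z=M[:,2]
q=P-27*z
for d in (0,-11,11): print((proj(t,q+d*M[:,0])[0]+.5-[280,180])*5)
print('crest',(proj(t,toW(CR))[0]+.5-[280,180])*5, (proj(s,toW(CR))[0]+.5-[240,160])*4)
def br(d,name,u0,v0,u1,v1,k):
    im=d['img'][v0:v1,u0:u1,::-1].astype(float)
    im=np.clip((im/255)**.45*255,0,255).astype(np.uint8)
    cv2.imwrite('pics/'+name,cv2.resize(im,None,fx=k,fy=k,interpolation=cv2.INTER_CUBIC))
br(t,'t21.png',320,190,370,240,12)
br(s,'s21.png',330,290,380,320,14)
"
```

```text
[304.29028864 199.35029612]
[306.79232726 178.42574136]
[301.78315757 220.30626527]
crest [356.38585371 244.2597434 ] [430.12337275 565.35058442]
```

View pics/t21.png

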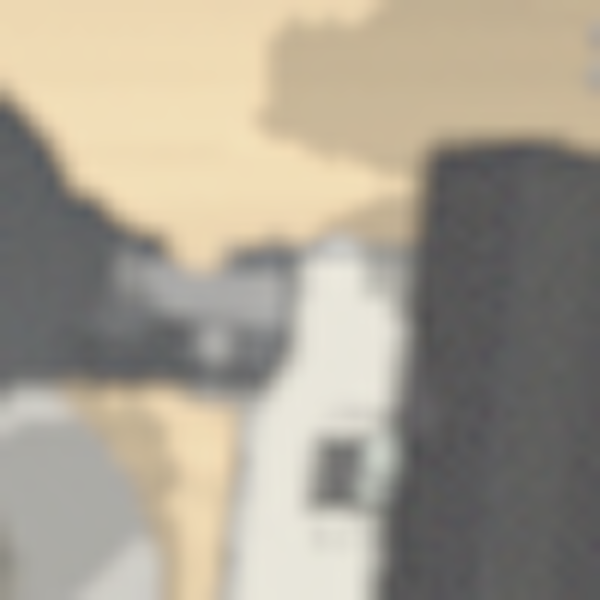

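View pics/s21.png

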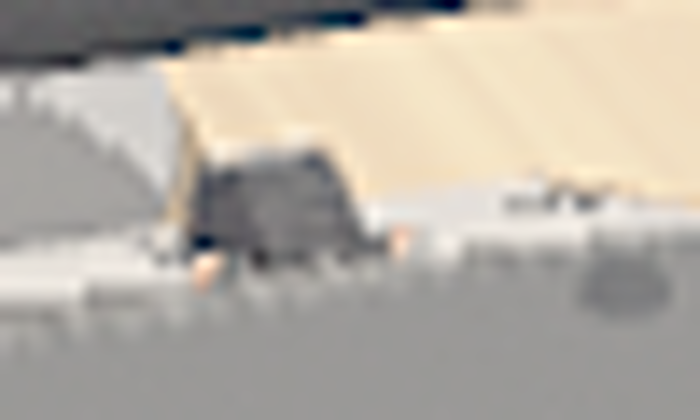

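Request:
arm_command --motion "0 10 4 8 0 0.6 -1;0 8 3 8 0 0.5 0;0 2 1 8 0 0 0;0 0 0 0 0 0 0;0 0 0 0 0 0 0"

```text
t: 18.02
tool_pos: [574.1, -89.8, 72.2]
ee_rot: [[-0.992, 0.11, -0.068], [0.129, 0.831, -0.541], [-0.003, -0.545, -0.838]]
ft_force: [1.0, 0.1, 0.3]
gripper_width: -0.0
```

```bash
cat >> h.py <<'E'
def br(d,name,u0,v0,u1,v1,k):
    im=d['img'][v0:v1,u0:u1,::-1].astype(float)
    im=np.clip((im/255)**.45*255,0,255).astype(np.uint8)
    cv2.imwrite('pics/'+name,cv2.resize(im,None,fx=k,fy=k,interpolation=cv2.INTER_CUBIC))
E
python3 -c "
from h import *
wh(-7,5)
c=cams();br(c['top'],'t22.png',320,190,370,240,12);br(c['side'],'s22.png',320,260,390,320,10)
"
```

```text
tip rel crest: up -10.4 y -6.3 out 33.9 F lamp out 0.4 Fup -0.0
t 18.02 pos [574.1 -89.8  72.2] shift [-6.  -3.6 28.9] turn [0.1 0.3 0.1] F [1.  0.1 0.3] w -0.0
```

View pics/t22.png

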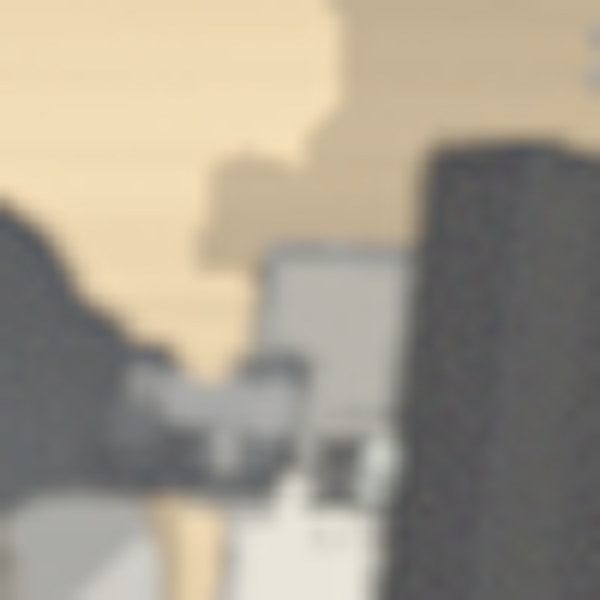

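View pics/s22.png

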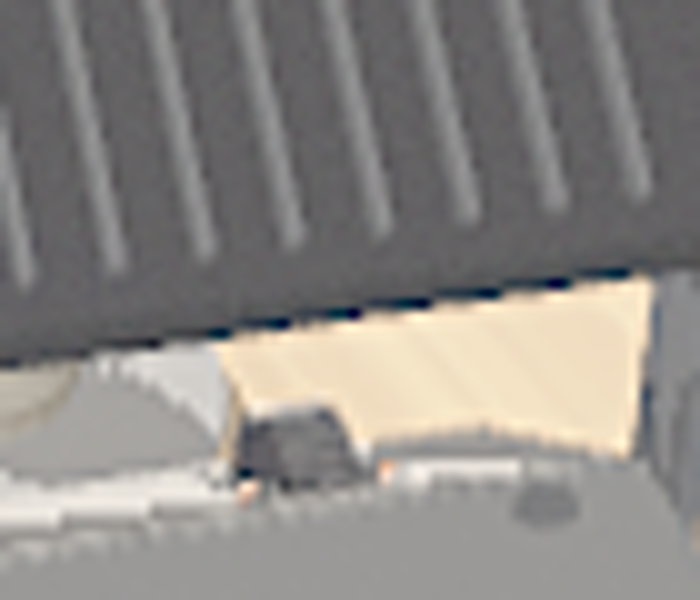

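```bash
python3 -c "
from h import *
c=cams();t=c['top'];o=env.get_obs();P=o['tool_pos'];M=o['ee_rot']
for b in (27,50,90):
  for d in ((-11,-8),(-11,8),(11,-8),(11,8),(0,0)):
    q=P-b*M[:,2]+d[0]*M[:,0]+d[1]*M[:,1];print(b,d,((proj(t,q)[0]+.5-[320,190])*12).round(0))
"
```

```text
27 (-11, -8) [295. 415.]
27 (-11, 8) [232. 413.]
27 (11, -8) [284. 514.]
27 (11, 8) [221. 511.]
27 (0, 0) [258. 463.]
50 (-11, -8) [243. 398.]
50 (-11, 8) [180. 395.]
50 (11, -8) [232. 498.]
50 (11, 8) [168. 495.]
50 (0, 0) [206. 447.]
90 (-11, -8) [149. 366.]
90 (-11, 8) [ 84. 364.]
90 (11, -8) [137. 469.]
90 (11, 8) [ 73. 466.]
90 (0, 0) [111. 416.]
```

Request:
arm_command --motion "0 -1 -1 10 0 0 0;0 -1 -1 10 0 0 0;0 0 -1 6 0 0 0;0 0 0 0 0 0 0;0 0 0 0 0 0 0"

```text
t: 18.63
tool_pos: [576.3, -107.5, 52.5]
ee_rot: [[-0.992, 0.112, -0.065], [0.129, 0.831, -0.541], [-0.007, -0.545, -0.839]]
ft_force: [0.4, 0.7, 0.4]
gripper_width: 0.3
```

```bash
python3 -c "
from h import *
wh(-7,0)
c=cams();br(c['top'],'t23.png',320,190,370,240,12);br(c['side'],'s23.png',320,260,390,320,10)
"
```

```text
tip rel crest: up -6.8 y -1.8 out 8.0 F lamp out 0.8 Fup -0.4
t 18.63 pos [ 576.3 -107.5   52.5] shift [-1.5  0.1  8. ] turn [0.2 0.5 0. ] F [0.4 0.7 0.4] w 0.3
```

View pics/t23.png

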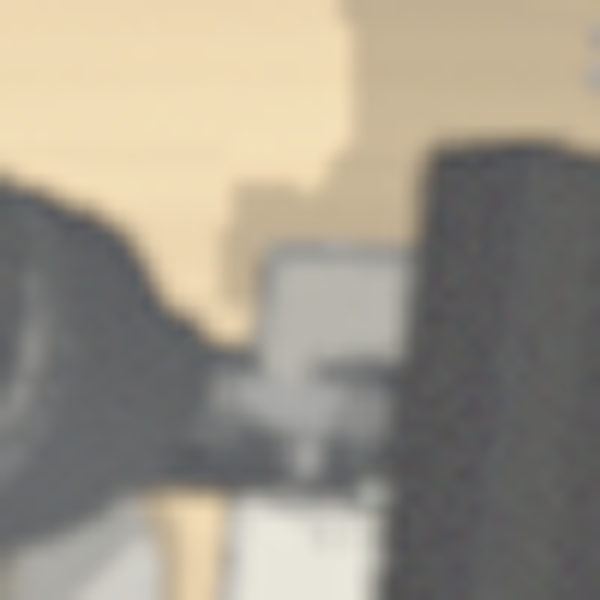

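View pics/s23.png

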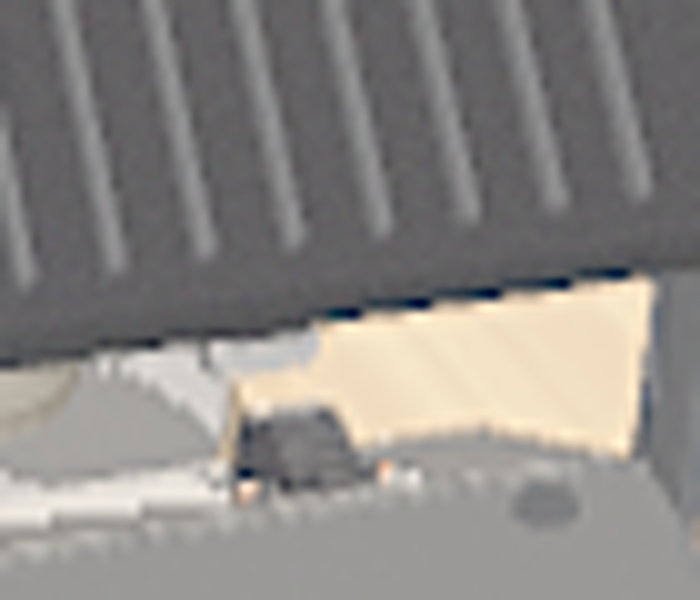

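Request:
arm_command --motion "0 -4 0 3 0 0.5 0;0 0 0 3 0 0 0;0 0 0 0 0 0 0;0 0 0 0 0 0 0"

```text
t: 19.07
tool_pos: [581.3, -110.9, 48.0]
ee_rot: [[-0.991, 0.112, -0.072], [0.133, 0.831, -0.54], [-0.0, -0.544, -0.839]]
ft_force: [-0.4, -0.2, -0.1]
gripper_width: -0.3
```

```bash
python3 -c "
from h import *
wh(-8,-1)"
```

```text
tip rel crest: up -7.0 y 3.8 out 2.7 F lamp out -0.2 Fup 0.2
t 19.07 pos [ 581.3 -110.9   48. ] shift [3.8 0.9 3.7] turn [0.2 0.  0. ] F [-0.4 -0.2 -0.1] w -0.3
```

Now a light press, watching the force.

Request:
arm_command --motion "0 0 1 3 0 0 0;0 0 0 2 0 0 0"

```text
t: 19.23
tool_pos: [582.1, -111.5, 44.1]
ee_rot: [[-0.991, 0.112, -0.07], [0.132, 0.832, -0.539], [-0.002, -0.543, -0.84]]
ft_force: [-5.9, 21.7, 23.5]
gripper_width: -0.1
```

```bash
python3 -c "
from h import *
wh(-8,-1)"
```

```text
tip rel crest: up -8.6 y 4.6 out -0.8 F lamp out 31.0 Fup -4.5
t 19.23 pos [ 582.1 -111.5   44.1] shift [ 4.7 -0.8  0.1] turn [0.3 0.1 0. ] F [-5.9 21.7 23.5] w -0.1
```

Request:
arm_command --motion "0 0 -2 0.3 0 0 0"

```text
t: 19.32
tool_pos: [581.9, -111.8, 45.2]
ee_rot: [[-0.991, 0.11, -0.069], [0.13, 0.833, -0.537], [-0.002, -0.542, -0.841]]
ft_force: [-4.6, 8.7, 7.8]
gripper_width: -0.0
```

```bash
python3 -c "
from h import *
wh(7,-1)"
```

```text
tip rel crest: up -7.7 y 4.4 out -0.1 F lamp out 10.9 Fup -2.5
t 19.32 pos [ 581.9 -111.8   45.2] shift [  4.6 -14.9   0.8] turn [0.4 0.2 0.1] F [-4.6  8.7  7.8] w -0.0
```

Request:
arm_command --motion "0 0 -3 0.7 0 0 0;0 0 -3 0.7 0 0 0"

```text
t: 19.48
tool_pos: [581.3, -115.1, 48.0]
ee_rot: [[-0.992, 0.108, -0.067], [0.127, 0.835, -0.535], [-0.002, -0.539, -0.842]]
ft_force: [-2.7, 6.1, 7.4]
gripper_width: -0.3
```

```bash
python3 -c "
from h import *
wh(7,-1)
c=cams();br(c['side'],'s24.png',330,290,380,320,14)"
```

```text
tip rel crest: up -3.3 y 4.3 out 0.4 F lamp out 9.3 Fup -0.8
t 19.48 pos [ 581.3 -115.1   48. ] shift [  4.5 -10.5   1.3] turn [0.5 0.3 0.2] F [-2.7  6.1  7.4] w -0.3
```

View pics/s24.png

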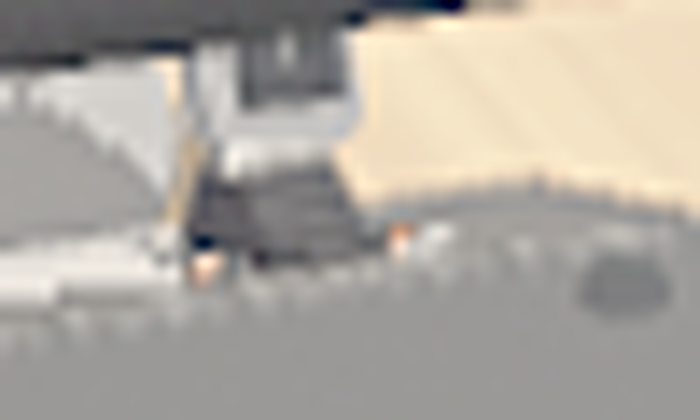

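Request:
arm_command --motion "0 0 -3 0.7 0 0 0;0 0 -3 0.7 0 0 0;0 0 -2 0.7 0 0 0"

```text
t: 19.83
tool_pos: [580.5, -121.6, 52.2]
ee_rot: [[-0.992, 0.107, -0.065], [0.125, 0.836, -0.535], [-0.003, -0.539, -0.843]]
ft_force: [-0.5, 4.5, 7.2]
gripper_width: -0.1
```

```bash
python3 -c "
from h import *
wh(7,-1)
c=cams();br(c['side'],'s25.png',330,290,380,320,14)"
```

```text
tip rel crest: up 4.5 y 4.2 out 0.4 F lamp out 8.4 Fup 0.3
t 19.83 pos [ 580.5 -121.6   52.2] shift [ 4.5 -2.8  1.3] turn [0.6 0.4 0.3] F [-0.5  4.5  7.2] w -0.1
```

View pics/s25.png

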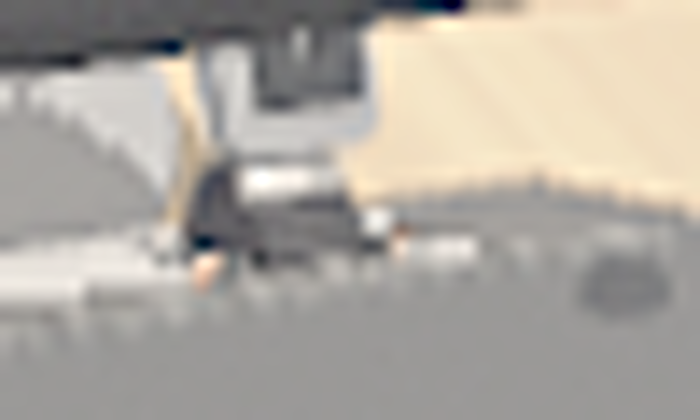

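Request:
arm_command --motion "0 0 -2.5 0.7 0 0 0;0 0 -1.5 0.5 0 0 0"

```text
t: 20.1
tool_pos: [580.0, -124.8, 54.3]
ee_rot: [[-0.992, 0.106, -0.064], [0.123, 0.836, -0.534], [-0.003, -0.538, -0.843]]
ft_force: [-0.7, 4.5, 3.9]
gripper_width: -0.4
```

```bash
python3 -c "
from h import *
wh(7,-1)
c=cams();s=c['side'];br(s,'s26.png',330,290,380,320,14)
C=CR-24*n
for k in range(3,7):
  a=(k-3)*np.pi/10
  print(k,[((proj(s,toW(C+24*(np.cos(a)*n+np.sin(a)*sl)+[0,y,0]))[0]+.5-[330,290])*14).round(0).tolist() for y in(-7,0,7)])
"
```

```text
tip rel crest: up 8.3 y 4.2 out 0.4 F lamp out 5.7 Fup -1.6
t 20.1 pos [ 580.  -124.8   54.3] shift [4.4 1.  1.3] turn [0.6 0.5 0.4] F [-0.7  4.5  3.9] w -0.4
3 [[197.0, 166.0], [245.0, 159.0], [293.0, 151.0]]
4 [[215.0, 178.0], [263.0, 171.0], [311.0, 163.0]]
5 [[233.0, 206.0], [282.0, 199.0], [330.0, 191.0]]
6 [[250.0, 248.0], [299.0, 240.0], [348.0, 233.0]]
```

View pics/s26.png

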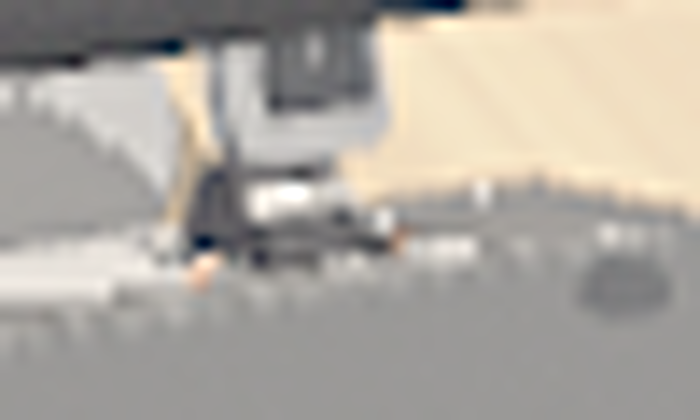

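The line is at (293,200) in the crop, and the fifth click is predicted at (282,199). I'll lift straight off and look again.

Request:
arm_command --motion "0 0 0 -6 0 0 0;0 0 0 -15 0 0 0;0 0 2 -30 0 0 0;0 0 0 -35 0 0 0;0 0 0 -35 0 0 0;0 0 0 -35 0 0 0;0 0 0 -10 0 0 0;0 0 0 0 0 0 0"

```text
t: 20.87
tool_pos: [588.9, -30.9, 198.2]
ee_rot: [[-0.992, 0.106, -0.069], [0.127, 0.835, -0.535], [0.001, -0.54, -0.842]]
ft_force: [0.9, -0.9, -1.0]
gripper_width: 0.2
```

```bash
python3 -c "
from h import *
wh(7,100)
c=cams();s=c['side'];t=c['top'];br(s,'s27.png',330,290,380,320,14);fins(s)
crop(t,'t27.png',230,160,410,300,4)
I=s['img'][295:312,340:360].astype(int);m=(I.min(2)>120)
"
```

```text
tip rel crest: up 8.1 y 0.6 out 172.4 F lamp out -1.2 Fup 0.1
t 20.87 pos [588.9 -30.9 198.2] shift [ 0.9  0.3 72.4] turn [0.5 0.2 0.3] F [ 0.9 -0.9 -1. ] w 0.2
fins [49.3 49.  49.2 48.8 48.9 48.9 48.6 48.7 49. ] median 48.92271047206246
```

View pics/s27.png

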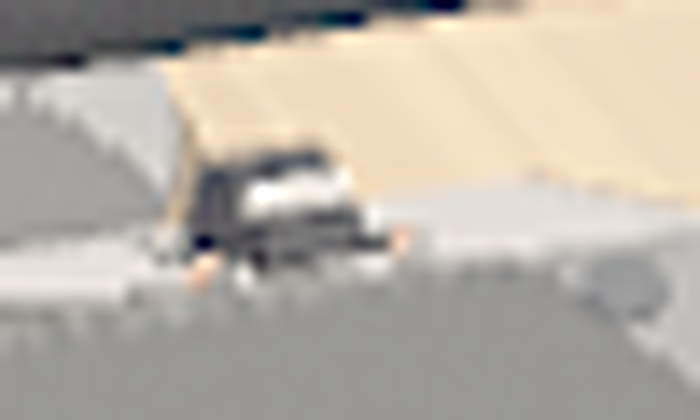

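View pics/t27.png

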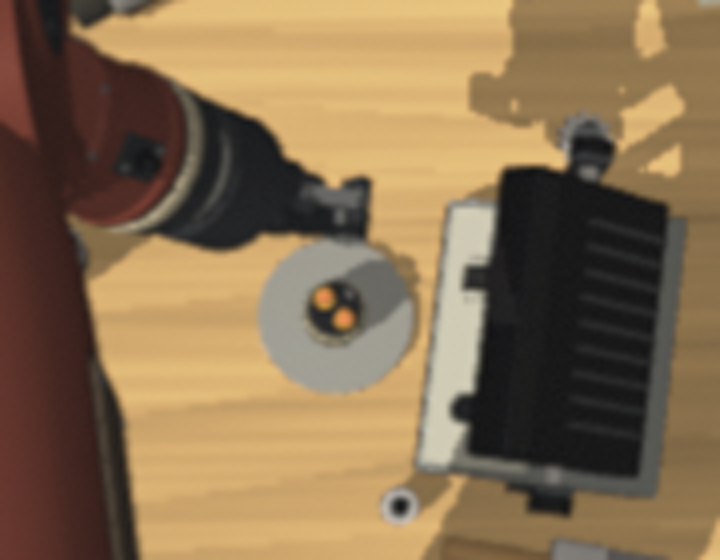

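```bash
python3 -c "
from h import *
print(env.get_obs()['joint_vel'].round(2)); print(env.finish_job())"
```

```text
[-1.05  1.   -2.35 -0.91  0.17 -0.42]
the job is handed in; nothing more can be done
None
```

I did all three steps in the order asked and handed the job in at about 21 s. At hand-in the arm was clear of everything, though still creeping at 1–2 °/s.

- **Solenoid:** it stands studs up on the turntable. The last measurement put its axis within about 1–1.5 mm of the middle.
- **Lamp head:** it is tilted to 48.9°, measured from the cooling fins in the side view. I worked out 48.7–48.8° as the tilt that points straight at the solenoid. It held that angle after I backed off.
- **Dimmer:** it started at the third click, and I rolled it up two. After lifting off, the white line sits where I predicted the fifth click, level with the orange dots. It was about 0.15 of a click off, which is within reading error. Only the side camera could confirm this, because the tilted head hides that part of the wheel from the top camera.
- **Other parts:** I never touched them on purpose, and the ones still visible in the last top view look unmoved.

Some things disagreed or went wrong along the way:

- **Tip position:** the fingertips sat about 27 mm behind the reported tool point, measured in the images. Because of that, the first grasp closed on the cap, so I opened and gripped the can instead.
- **Camera mismatch at the wheel:** the two cameras placed the tip about 10 mm apart sideways. I trusted the side view, and the wheel turned as expected.
- **Forces:** they peaked at about 32 N, when pressing on the wheel.
- **Placing:** I pressed lightly to about 26 N on the turntable, then lifted slightly, so the solenoid may have dropped about 1 mm on release.

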